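# Load the sample changer with tongs and tighten its free-spinning carousel

### The job

Get the sample changer ready: the carousel spins freely, so set the steel brace in the bay beside it, between two of its rim lugs, and with the brace there turn the black knob in the middle clockwise until it is tight at its stop. Using the tongs, stand every reference button that is on the white tile upright in a carousel seat of its own, never touching a button with the fingers. In the end the brace lies or stands on the bench clear of the changer, the tongs are back upright in their stand, and the timer and the marker are left alone.

Things in the scene. Friction and masses are not known exactly. Their poses are not given: they have to be found in the camera images.
- changer: Fixed sample changer: grey round base, 196 mm across, 12 mm high; origin on the bench on the carousel's axis, z up. On its +y side a 60 mm wide tongue, to 146 mm from the axis, carries the brace bay, an open-topped slot. Above the base an aluminium plate, the carousel, spins freely about z; on its middle sits the black knob.
- bay (a point): Centre of the floor of the brace bay, 110 mm from the axis in the changer's +y, 12 mm above the bench. It is 19 mm wide (changer's x) between two cheeks, 101 to 137 mm from the axis, top 44 mm above the bench; end wall at 137 mm. Its inner end is open to the carousel (83 mm from the axis): the brace's inner end stands between two lugs. No lug may be under the brace as it is lowered.
- carousel (a joint): Angle of the carousel on the changer, rad, counterclockwise from above, any value; at 0 seat0 lies in the changer's +x. Plate 166 mm across, z 30 to 40 mm, with 8 rim lugs at the same height, 10 mm wide, 83 to 95 mm from the axis, every 45 degrees, one in seat0's direction. Turns at 0.012 N m, so it goes along with the knob until a lug meets the brace (up to 0.55 rad of play).
- knob (a joint): Angle of the hold-down knob relative to the carousel, rad: grows as the knob is turned clockwise from above, 0 loose (starts at 0 to 0.6) to 3.0 tight at its stop. Turns with about 0.15 N m, far stiffer than the free carousel, so it turns only while the carousel is braced.
- knob_grip (a point): On the axis of the knob, 83 mm above the bench, at the height to grip. The knob is black, fluted, round, 44 mm across, from 68 to 94 mm above the bench, with a white line on top.
- brace: Loose steel brace block with a black tab: steel 14 mm (x) by 50 mm (y) by 34 mm high, origin in the centre of its underside, z up; the tab above it is 12 mm (x) by 30 mm (y), from 34 to 70 mm high, to be gripped across x. 160 g. It fits the bay with its y along the changer's y, either way round.
- tongs: Loose steel tongs 111 mm high, 60 g, standing tips down in their stand; origin on the middle line, level with the tips' lower ends; z up, y the line along which they close. Two sprung legs hinged 104 mm up; black grip pads 18 mm wide (x), 56 to 84 mm high (middle 70), 36 mm over their outsides when open. Tips 16 mm wide (x), 4 mm thick, 16 mm high, 31 mm apart inside when open.
- tongs_left (a joint): Closing angle of one leg, rad: 0 open, 0.13 shut; the other leg does the same. Squeezing the pads from above closes the tips, which move about 3 times as far as the pads; the springs need about 5 N at the pads to begin and 7 N to hold a button. At 34 mm over the pads the tongs are held with the tips about 25 mm apart; on a button's neck the pads are at about 31 mm.
- tongs_stand: Fixed grey stand for the tongs: foot 80 x 100 x 10 mm, on it an open well 23 mm (x) by 52 mm (y) inside, floor 10 mm and rim 50 mm above the bench; origin under the well's centre on the bench, z up. The parked tongs stand on the well's floor at its centre with their y along the stand's y.
- tile: Fixed white tile 140 x 140 x 4 mm, origin in the centre of its underside, on which the buttons stand at first. (Room: a tall waste drum stands behind the tongs stand, from 0.57 m ahead of the robot on and 0.05 to 0.37 m to its right, 0.39 m high; keep the gripper and wrist off it.)
- seat0 (a point): Centre of the floor of carousel seat 0, 58 mm from the axis and 40 mm above the bench, 0 degrees counterclockwise from seat0. A square open seat, 30 mm inside, with walls 5 mm high and 3 mm thick, one side facing the axis.
- seat1 (a point): Centre of the floor of carousel seat 1, 58 mm from the axis and 40 mm above the bench, 60 degrees counterclockwise from seat0. A square open seat, 30 mm inside, with walls 5 mm high and 3 mm thick, one side facing the axis.
- seat2 (a point): Centre of the floor of carousel seat 2, 58 mm from the axis and 40 mm above the bench, 120 degrees counterclockwise from seat0. A square open seat, 30 mm inside, with walls 5 mm high and 3 mm thick, one side facing the axis.
- seat3 (a point): Centre of the floor of carousel seat 3, 58 mm from the axis and 40 mm above the bench, 180 degrees counterclockwise from seat0. A square open seat, 30 mm inside, with walls 5 mm high and 3 mm thick, one side facing the axis.
- seat4 (a point): Centre of the floor of carousel seat 4, 58 mm from the axis and 40 mm above the bench, 240 degrees counterclockwise from seat0. A square open seat, 30 mm inside, with walls 5 mm high and 3 mm thick, one side facing the axis.
- seat5 (a point): Centre of the floor of carousel seat 5, 58 mm from the axis and 40 mm above the bench, 300 degrees counterclockwise from seat0. A square open seat, 30 mm inside, with walls 5 mm high and 3 mm thick, one side facing the axis.
- button1: Steel reference button, may be absent: foot 20 mm across and 6 mm high, on it a neck 14 mm across from 6 to 18 mm high; origin in the centre of its underside, z up. 30 g.
- button2: Steel reference button, may be absent: foot 20 mm across and 6 mm high, on it a neck 14 mm across from 6 to 18 mm high; origin in the centre of its underside, z up. 30 g.
- button3: Steel reference button, may be absent: foot 20 mm across and 6 mm high, on it a neck 14 mm across from 6 to 18 mm high; origin in the centre of its underside, z up. 30 g.
- button4: Steel reference button, may be absent: foot 20 mm across and 6 mm high, on it a neck 14 mm across from 6 to 18 mm high; origin in the centre of its underside, z up. 30 g.
- timer: Loose white timer, 62 x 62 x 19 mm, a bystander; origin in the centre of its underside.
- marker: Loose marker pen lying on the bench, 131 mm long, 15 mm thick, a bystander; origin in the middle of its underside.
There are look-alikes about, which are no part of the job. What is shaped like the tongs but blue is not meant.

How it is judged (in metres and radians):
On the way, in this order (a step that is already met when the one before it is completed fails the run):
1. the brace stands in the bay (within 12 mm of its centre, upright) (horizontal distance between brace and bay below 0.012 m and distance between brace and bay below 0.015 m and angle between brace's own z axis and vertical below 0.2 rad), for 0.2 s.
2. with the brace in the bay the knob is turned tight (above 2.75 rad) (all of step 1 and value of joint knob above 2.75 rad), for 0.2 s.
At the end, for the whole second after the job is handed in: Knob above 2.75 rad; each button present upright (0.3 rad) on a seat floor, within 10 mm of its centre; brace at rest on the bench, over 130 mm from the changer's axis and 65 mm from the bay; tongs in their stand (within 15 mm, tilt under 0.25 rad) (value of joint knob above 2.75 rad and ((horizontal distance between button1 and seat0 below 0.01 m and distance between button1 and seat0 below 0.012 m) or (horizontal distance between button1 and seat1 below 0.01 m and distance between button1 and seat1 below 0.012 m) or (horizontal distance between button1 and seat2 below 0.01 m and distance between button1 and seat2 below 0.012 m) or (horizontal distance between button1 and seat3 below 0.01 m and distance between button1 and seat3 below 0.012 m) or (horizontal distance between button1 and seat4 below 0.01 m and distance between button1 and seat4 below 0.012 m) or (horizontal distance between button1 and seat5 below 0.01 m and distance between button1 and seat5 below 0.012 m)) and ((horizontal distance between button2 and seat0 below 0.01 m and distance between button2 and seat0 below 0.012 m) or (horizontal distance between button2 and seat1 below 0.01 m and distance between button2 and seat1 below 0.012 m) or (horizontal distance between button2 and seat2 below 0.01 m and distance between button2 and seat2 below 0.012 m) or (horizontal distance between button2 and seat3 below 0.01 m and distance between button2 and seat3 below 0.012 m) or (horizontal distance between button2 and seat4 below 0.01 m and distance between button2 and seat4 below 0.012 m) or (horizontal distance between button2 and seat5 below 0.01 m and distance between button2 and seat5 below 0.012 m)) and ((horizontal distance between button3 and seat0 below 0.01 m and distance between button3 and seat0 below 0.012 m) or (horizontal distance between button3 and seat1 below 0.01 m and distance between button3 and seat1 below 0.012 m) or (horizontal distance between button3 and seat2 below 0.01 m and distance between button3 and seat2 below 0.012 m) or (horizontal distance between button3 and seat3 below 0.01 m and distance between button3 and seat3 below 0.012 m) or (horizontal distance between button3 and seat4 below 0.01 m and distance between button3 and seat4 below 0.012 m) or (horizontal distance between button3 and seat5 below 0.01 m and distance between button3 and seat5 below 0.012 m)) and ((horizontal distance between button4 and seat0 below 0.01 m and distance between button4 and seat0 below 0.012 m) or (horizontal distance between button4 and seat1 below 0.01 m and distance between button4 and seat1 below 0.012 m) or (horizontal distance between button4 and seat2 below 0.01 m and distance between button4 and seat2 below 0.012 m) or (horizontal distance between button4 and seat3 below 0.01 m and distance between button4 and seat3 below 0.012 m) or (horizontal distance between button4 and seat4 below 0.01 m and distance between button4 and seat4 below 0.012 m) or (horizontal distance between button4 and seat5 below 0.01 m and distance between button4 and seat5 below 0.012 m)) and angle between each of button1, button2, button3, button4's own z axis and vertical below 0.3 rad and linear speed of each of button1, button2, button3, button4, brace below 0.03 m/s and horizontal distance between brace and changer above 0.13 m and horizontal distance between brace and bay above 0.065 m and height (world z) of brace between -0.02 and 0.03 m and horizontal distance between tongs and tongs_stand below 0.015 m and height (world z) of tongs below 0.025 m and angle between tongs's own z axis and vertical below 0.25 rad); the robot touches nothing.
It fails at once if the fingers touch a button (contact force between the fingers and button1 above 0.5 N or contact force between the fingers and button2 above 0.5 N or contact force between the fingers and button3 above 0.5 N or contact force between the fingers and button4 above 0.5 N).
It fails at once if the timer is moved by more than 30 mm (distance of timer from where it was at the start of the episode above 0.03 m).
It fails at once if the marker is moved by more than 30 mm (distance of marker from where it was at the start of the episode above 0.03 m).
Of button1, button2, button3, button4 only 2 to 4 are there at a start; the rules pass over those that are not, and their reading is None.
At some moment in a run one of button1, button2, button3, button4, brace may be knocked a few centimetres aside while the robot is not near it.
It also fails if it takes over 210 s, if anything falls off the work surface, if the arm or the gripper's body presses on something with over 40 N, if the wrist force passes 120 N, or if a joint passes its speed limit or range.

### The arm

A 6-joint arm with a two-finger parallel gripper is mounted at the origin on a cart in front of the work surface, level with it; the furniture and walls round the work are solid. World frame = base frame: x ahead of the robot, y to its left, z up, the work surface at z = 0. Lengths are in mm, angles in rad, forces in N, time in s.
With the tool pointing down it reaches from about 375 to 925 mm from the base axis. Payload 5.7 kg.
Tool frame: the origin (TCP) lies midway between the tips of the shut fingers; the grasp point (between the pads) lies hold_point_z behind it (hold_point_z is the distance from the TCP to the grasp point, in mm); y points along the fingers, z is the direction in which the jaws open and shut, and the axes are right-handed (so a half turn about y gives the same grasp; the last joint's range is limited). The gripper opens to 85 mm and grips with 20 to 120 N. Pads are 22 mm wide; open, the fingers measure 114 mm over their backs; the gripper's body (76 mm by 85 mm) begins 54 mm behind the grasp point. The pads swing forward as they close: fully open they stand 13 mm farther back than shut.
Start: joints at [-1.336, 0.359, 1.51, -0, 1.272, -0.115], TCP at [205.61, -563.638, 231.267] pointing down, gripper open.
Joint ranges: [-2.97, 2.97], [-1.01, 2.36], [0.21, 2.38], [-0.96, 4.11], [0.2, 2.71], [-2.98, 2.98]. Speed limits (rad/s): [2.39, 2.39, 3.14, 3.14, 3.14, 3.14].

### API

Orientations are given as a unit quaternion [x, y, z, w].
In Python, from plant import * gives the robot as it stands.
- The arm moves only by the shell command python3 -m creep 'ROWS' [FORCE]. ROWS is JSON, a list that holds one entry, the list of rows, each a list of 7 numbers: the shift along the tool's x, y, z in units of 40 mm (1.0 is 40 mm), then the turn, a rotation vector about the tool's x, y, z in units of 6 degrees (1.0 is 6 degrees), then the opening in per cent of the stroke, from 0 (shut) to 100 (fully open). In form: [[[tx, ty, tz, wx, wy, wz, grip], ...]]. A call has exactly 5 rows; each row shifts and turns the pose as measured when the row begins, along the tool's axes as they then stand; what a row does not reach is not made up. A row lasts 1/8 s, in which the tool goes at most 62.5 mm and 10.7 degrees, less where a joint would pass 70% of its speed; a pose out of reach is approached as far as the arm can. A call is refused whole if a number of a shift passes 1 or a number of a turn 1, either way. A call with a gripper value outside its range is refused whole. The fingers move at their own pace and stop on an object; FORCE is the grip in N (left out, the last holds). Time passes only in rows, so rows that do not move let the fingers close, or fill a call up. It gives the time, the measured TCP pose, the force and the opening at its end, in the units of the state.
- get_state(): the state, without advancing time (a new reading comes with each control period).
- grab_frame(name): name is "scene" or "side" or "wrist"; returns the picture (480x640x3 uint8, red, green, blue); there is no depth.
- camera_model(name): a dict with "intrinsics" (3x3 intrinsics, pixels), "pose" (4x4, takes a point from camera to world coordinates). Camera axes: x right, y up, looking along -z (the intrinsics and any distortion apply to the point x, -y, -z); pixel columns grow to the right and rows downward; lengths in mm; the calibration is good to about 2 mm. A picture is of the moment at which its call begins: read the wrist's pose just before it. camera_model takes no time and is no camera call; for the wrist camera it gives the pose at the moment of the call.
- finish_job(): hands the job in, once; it reports no verdict.
The state is a dict: "time": time; "joint_pos": joint angles; "qd": joint speeds; "tau": joint torques, N m; "eef_pos": TCP position; "ee_rot": TCP orientation; "force": force on the tool from outside, world axes, zero at the start; "moment": the same for the moment, N m; "width": finger opening in mm.
Only numpy, scipy, OpenCV 4.12 (cv2) and the standard library are available. Lean on these libraries where they do the work, as an engineer would, in place of code of your own. Each camera call takes 0.05 s, during which the arm holds its last target. There are 200 camera calls.

## Working session

There is one attempt and no reset: what is moved stays moved. The work goes in short steps, Python scripts to look and compute and a shell command to move; the robot and the scene stay as the last step left them, time stands still between calls to the robot, and variables do not carry over. Pictures are saved under pics/ and viewed, about 12 in all and at most 16, crops included, and the job is handed in when it is done.

```bash
ls; mkdir -p pics
cat > h.py <<'E'
from plant import *
import numpy as np, cv2
from scipy.spatial.transform import Rotation as R
def snap(name,fn,crop=None,scale=1):
    M=camera_model(name); im=grab_frame(name)
    np.savez('pics/'+fn+'.npz',im=im,K=M['intrinsics'],P=M['pose'])
    save(im,fn,crop,scale); return im,M
def save(im,fn,crop=None,scale=1):
    if crop: x0,y0,x1,y1=crop; im=im[y0:y1,x0:x1]
    if scale!=1: im=cv2.resize(im,None,fx=scale,fy=scale,interpolation=cv2.INTER_CUBIC)
    cv2.imwrite('pics/'+fn+'.png',im[:,:,::-1])
def load(fn):
    d=np.load('pics/'+fn+'.npz'); return d['im'],dict(intrinsics=d['K'],pose=d['P'])
def px2w(M,u,v,z):
    K=np.array(M['intrinsics']);P=np.array(M['pose'])
    d=np.linalg.inv(K)@[u,v,1]; d=P[:3,:3]@[d[0],-d[1],-d[2]]
    o=P[:3,3]; return o+d*(z-o[2])/d[2]
def w2px(M,p):
    K=np.array(M['intrinsics']);P=np.array(M['pose'])
    c=P[:3,:3].T@(np.array(p,float)-P[:3,3]); q=K@[c[0],-c[1],-c[2]]; return q[:2]/q[2]
E
python3 - <<'E'
from h import *
s=get_state(); print(s); 
for n in ("scene","side","wrist"):
    im,M=snap(n,n+"0"); print(n,M)
print(R.from_quat(s['ee_rot']).as_matrix().round(3))
E
```

```text
pics
{'time': 0.0, 'joint_pos': array([-1.33609921e+00,  3.59504647e-01,  1.51144421e+00,  4.88108620e-06,
        1.27249671e+00, -1.15135923e-01]), 'qd': array([ 0.00111403,  0.00064578, -0.00166215,  0.00164156, -0.00046168,
        0.00162086]), 'tau': array([-1.24695456e-03, -5.27618301e+01, -2.78622258e+01, -1.08016709e-04,
        1.31658762e-02,  6.76398372e-06]), 'eef_pos': array([ 205.45850953, -562.99712372,  230.44931656]), 'ee_rot': array([-0.12309186,  0.69697091, -0.69566285,  0.12301687]), 'force': array([ 0.64413764, -0.96681166,  0.60055753]), 'moment': array([-0.04155796, -0.03520003,  0.00666179]), 'width': 85.78925553117612}
scene {'intrinsics': array([[523.54473234,   0.        , 313.25015994],
       [  0.        , 523.54473234, 235.8798119 ],
       [  0.        ,   0.        ,   1.        ]]), 'pose': array([[ 4.61766011e-01,  4.62954030e-01, -7.56601425e-01,
        -8.67005047e+02],
       [-8.86930792e-01,  2.51781986e-01, -3.87246176e-01,
        -8.33513343e+02],
       [ 1.12214320e-02,  8.49870224e-01,  5.26872548e-01,
         1.03477371e+03],
       
[... 503 characters left out ...]
59891165e+02],
       [ 0.00000000e+00,  0.00000000e+00,  0.00000000e+00,
         1.00000000e+00]])}
wrist {'intrinsics': array([[337.37803269,   0.        , 318.24503639],
       [  0.        , 337.37803269, 240.82261571],
       [  0.        ,   0.        ,   1.        ]]), 'pose': array([[ 3.42376952e-01,  8.98848498e-01,  2.73586185e-01,
         2.75816334e+02],
       [-9.39562652e-01,  3.27606291e-01,  9.94793467e-02,
        -5.36937778e+02],
       [-2.11693787e-04, -2.91110797e-01,  9.56689322e-01,
         3.74215631e+02],
       [ 0.00000000e+00,  0.00000000e+00,  0.00000000e+00,
         1.00000000e+00]])}
[[-0.939 -0.     0.343]
 [-0.343  0.002 -0.939]
 [-0.    -1.    -0.002]]
```

View pics/scene0.png

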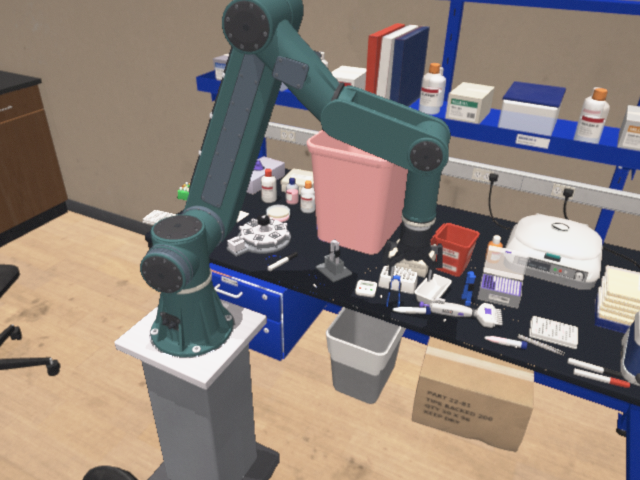

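View pics/side0.png

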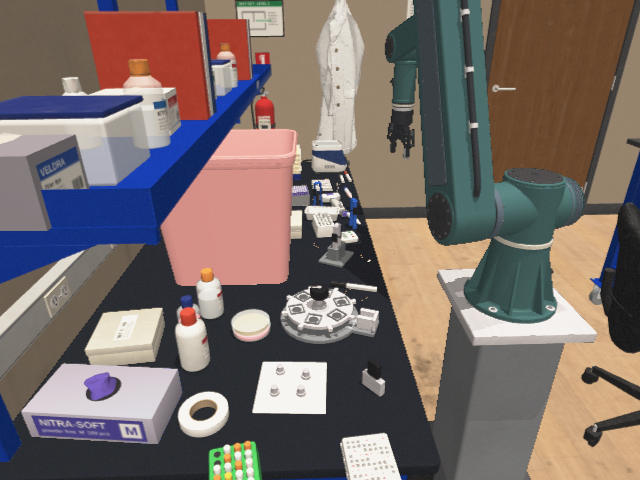

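Run:
```python
from h import *
im,M=load('side0')
for n,u,v,z in [('knob',318,289,94),('base',320,315,6),('tongue',368,318,44),('brace',373,386,0),('tabtop',375,366,70),('tile',292,387,4),('b1',280,367,12),('b2',306,371,12),('b3',274,388,12),('b4',301,388,12),('stand',338,255,5),('pen',350,288,7),('tongs',338,235,100)]:
    print(n,px2w(M,u,v,z).round(0))
save(im,'side0c',(220,220,420,420),4) if 0 else save(im,'side0c',(230,225,410,425),3)
im,M=load('scene0'); save(im,'scene0c',(210,190,410,320),4)
for n,u,v,z in [('knob',264,220,94),('stand',334,268,5),('tongtop',335,242,110),('bay',237,245,30),('timer',367,288,10)]:
    print(n,px2w(M,u,v,z).round(0))
```

```text
knob [518.  91.  94.]
base [513.  75.   6.]
tongue [402. 143.  44.]
brace [412. 313.   0.]
tabtop [414. 332.  70.]
tile [577. 314.   4.]
b1 [603. 264.  12.]
b2 [548. 278.  12.]
b3 [612. 323.  12.]
b4 [558. 325.  12.]
stand [ 446. -244.    5.]
pen [426. -46.   7.]
tongs [ 451. -193.  100.]
knob [495.  63.  94.]
stand [ 462. -234.    5.]
tongtop [ 461. -234.  110.]
bay [393. 113.  30.]
timer [ 406. -378.   10.]
```

View pics/side0c.png

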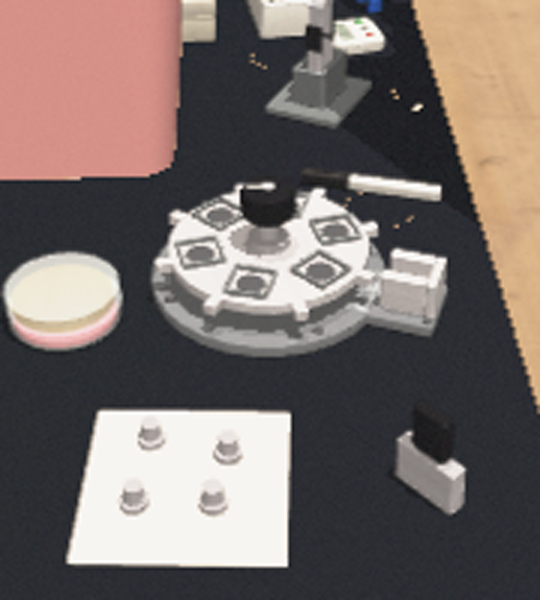

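```bash
python3 -m creep '[[[0,-0.5,0,0,0.67,0,100],[0,-0.5,0,0,0.67,0,100],[0,-0.5,0,0,0.67,0,100],[0,-0.5,0,0,0.67,0,100],[0,-0.5,0,0,0.67,0,100]]]' 30
python3 -m creep '[[[-0.6,0,-1,0,0,0,100],[-0.6,0,-1,0,0,0,100],[-0.6,0,-1,0,0,0,100],[-0.6,0,-1,0,0,0,100],[-0.6,0,-1,0,0,0,100]]]'
python3 -m creep '[[[-0.6,0,-1,0,0,0,100],[-0.6,0,-1,0,0,0,100],[-0.6,0,-1,0,0,0,100],[-0.6,0,-1,0,0,0,100],[-0.6,0,-1,0,0,0,100]]]'
```

```text
time: 0.78
eef_pos: [204.9, -560.8, 329.3]
ee_rot: [0.003, 0.711, -0.703, -0.005]
force: [-0.0, 0.5, 0.6]
width: 85.5
time: 1.4
eef_pos: [329.3, -360.4, 330.9]
ee_rot: [0.006, 0.71, -0.704, -0.007]
force: [0.2, -0.3, -0.1]
width: 85.6
time: 2.02
eef_pos: [455.6, -155.2, 331.6]
ee_rot: [0.006, 0.71, -0.704, -0.008]
force: [0.9, 0.3, -0.7]
width: 85.4
```

```bash
python3 - <<'E'
from h import *
snap('wrist','w1')
E
python3 -m creep '[[[0,0,-1,0,0,0,100],[0,0,-1,0,0,0,100],[0,0,-1,0,0,0,100],[0,0,-1,0,0,0,100],[0,0,-1,0,0,0,100]]]'
python3 -m creep '[[[0,0,-1,0,0,0,100],[0,0,-1,0,0,0,100],[0,0,-1,0,0,0,100],[0,0,-0.5,0,0,0,100],[0,0,0,0,0,0,100]]]'
python3 - <<'E'
from h import *
snap('wrist','w2')
a=load('w1')[0]; b=load('w2')[0]
cv2.imwrite('pics/w12.png',np.vstack([cv2.resize(a,(400,300)),b[:,:,:][:0].reshape(0,400,3) if 0 else cv2.resize(b,(400,300))])[:,:,::-1])
E
```

```text
time: 2.7
eef_pos: [461.2, 54.3, 333.0]
ee_rot: [0.006, 0.711, -0.703, -0.007]
force: [0.8, -0.3, 0.2]
width: 85.3
time: 3.32
eef_pos: [462.1, 200.2, 333.7]
ee_rot: [0.004, 0.711, -0.703, -0.006]
force: [0.8, -0.6, -0.5]
width: 85.2
```

View pics/w2.png

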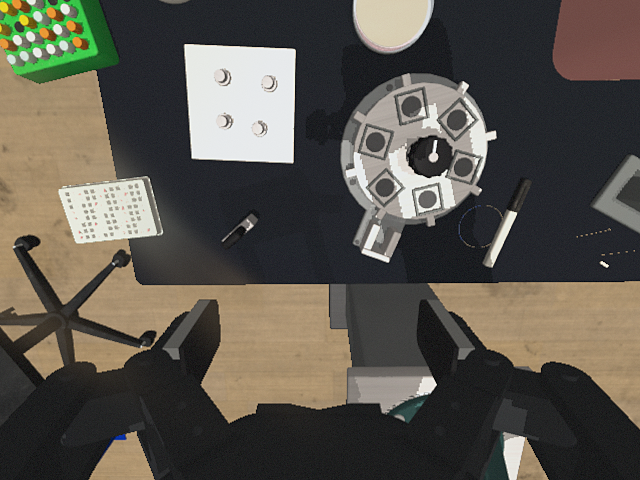

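View pics/w1.png

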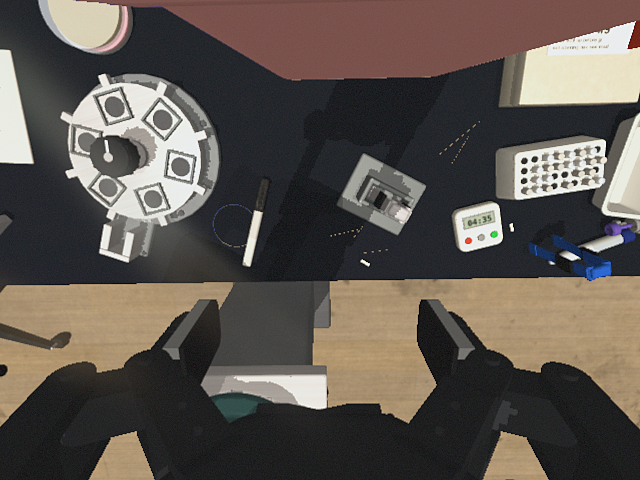

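Run:
```python
from h import *
im,M=load('w2'); save(im,'w2c',(180,40,510,270),2.4)
im,M=load('w1'); save(im,'w1c',(320,140,520,260),4)
```

```text
(no output)
```

View pics/w2c.png

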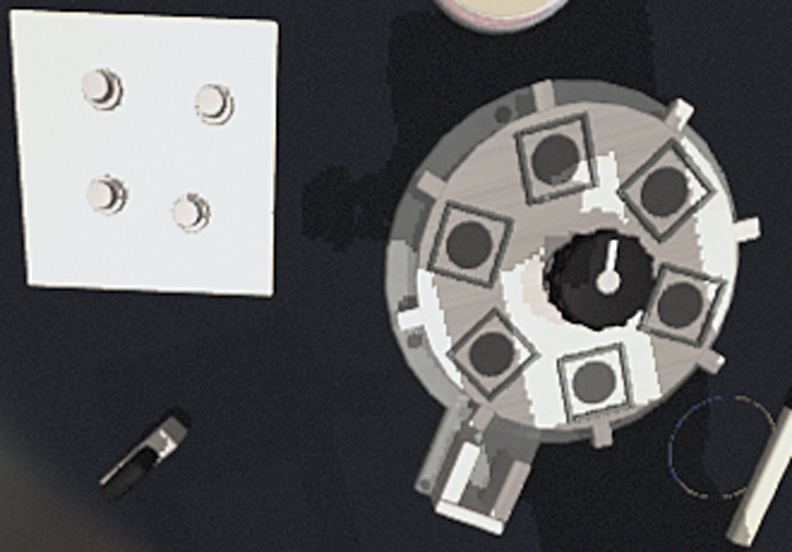

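View pics/w1c.png

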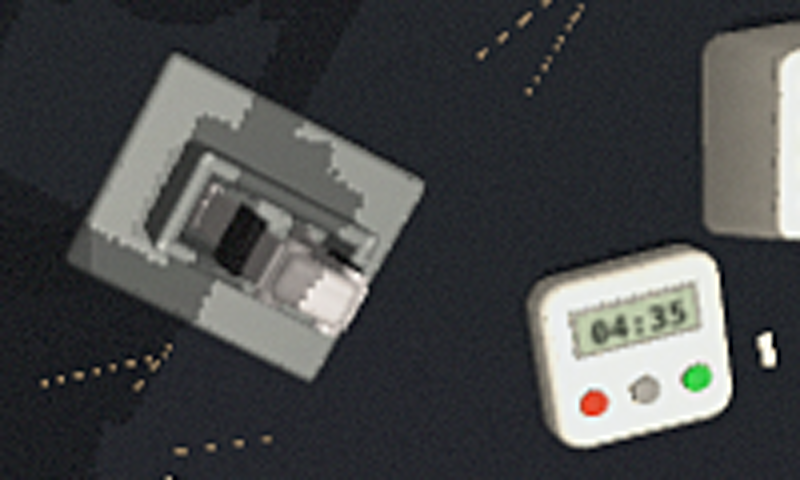

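Run:
```python
from h import *
from scipy.optimize import least_squares
im,M=load('w2')
f=lambda u,v,z:px2w(M,180+u/2.4,40+v/2.4,z)[:2]
S=[f(*p,40) for p in [(682,305),(664,190),(556,160),(468,244),(492,353),(594,382)]]
L=[f(*p,40) for p in [(748,230),(681,112),(543,95),(430,182),(410,318),(480,412),(601,437),(710,360)]]
def res(q):
    c=q[:2]
    a=[c+58*np.array([np.cos(q[2]+i*np.pi/3),np.sin(q[2]+i*np.pi/3)])-S[i] for i in range(6)]
    return np.ravel(a)
r=least_squares(res,[510,75,-1.8]);print('carousel',r.x,np.degrees(r.x[2]),r.fun.round(1))
c=r.x[:2]
for p in L: d=p-c; print('lug',np.degrees(np.arctan2(d[1],d[0])).round(1),np.hypot(*d).round(1))
for n,p,z in [('endL',(437,512),44),('endR',(502,533),44),('LcheekIn',(462,440),44),('RcheekIn',(512,458),44),('knob',(607,282),94)]:
    w=f(*p,z);d=w-c;print(n,w.round(1),np.degrees(np.arctan2(d[1],d[0])).round(1),np.hypot(*d).round(1))
for n,p in [('b1',(98,84)),('b2',(212,100)),('b3',(103,192)),('b4',(188,211))]: print(n,f(*p,22).round(1))
for n,p,z in [('tile',(12,10),4),('tile',(278,20),4),('tile',(271,296),4),('tile',(28,285),4),('tabend',(103,490),70),('tab2',(150,452),70),('steel',(178,435),34)]: print(n,f(*p,z).round(1))
im,M=load('side0')
for n,p,z in [('bl',(397,475),0),('br',(460,515),0),('tabtl',(415,405),70),('tabtr',(453,415),70)]: print(n,px2w(M,230+p[0]/3,225+p[1]/3,z)[:2].round(1))
im,M=load('w1')
g=lambda u,v,z:px2w(M,320+u/4,140+v/4,z)[:2]
F=[g(*p,10) for p in [(175,55),(425,185),(312,382),(68,260)]]
print('stand foot',np.round(F,1),np.mean(F,0),[np.round(np.degrees(np.arctan2(*(b-a)[::-1])),1) for a,b in zip(F,F[1:])],[np.linalg.norm(b-a).round(1) for a,b in zip(F,F[1:])])
for n,p,z in [('pad?',(240,240),84),('hinge',(320,285),111)]: print(n,g(*p,z).round(1))
print('timer',g(640,340,19))
im,M=load('w1');print('pen',[px2w(M,*p,7)[:2].round(0) for p in [(265,180),(248,265)]])
```

```text
carousel [514.78652953  76.0261062   -1.84830282] -105.89995064806777 [ 0.4  1.2 -0.6 -0.2  0.2  0.1 -0.3 -0.9 -0.1 -0.2  0.4 -0.1]
lug -76.3 88.9
lug -30.8 89.8
lug 14.6 88.8
lug 58.8 89.9
lug 103.8 88.7
lug 147.0 86.4
lug -166.9 89.7
lug -121.2 87.9
endL [385.8 145.7] 151.6 146.6
endR [372.8 108.5] 167.1 145.7
LcheekIn [427.6 133. ] 146.9 104.2
RcheekIn [417. 105.] 163.5 102.0
knob [514.1  76.6] 139.5 0.9
b1 [612.1 322. ]
b2 [603.7 263.9]
b3 [560.  324.5]
b4 [549.8 279.9]
tile [650.7 368.2]
tile [643.8 229.9]
tile [503.5 238.7]
tile [511.6 377.3]
tabend [409.1 325.7]
tab2 [429.6 299.1]
steel [429.8 291.4]
bl [432.9 305.1]
br [395.6 342.3]
tabtl [424.7 314.7]
tabtr [401.3 325. ]
stand foot [[ 508.7 -214.1]
 [ 463.7 -300.5]
 [ 394.1 -265.3]
 [ 440.  -178.1]] [ 451.62897927 -239.47922665] [np.float64(-117.5), np.float64(153.2), np.float64(62.2)] [np.float64(97.4), np.float64(78.0), np.float64(98.5)]
pad? [ 459.4 -224.9]
hinge [ 451.4 -242.6]
timer [ 409.8762879  -376.15129492]
pen [array([476., -79.]), array([352., -46.])]
```

```bash
python3 -m creep '[[[0.26,0.3,-0.59,0,0,0,100],[0.26,0.3,-0.59,0,0,0,100],[0.26,0.3,-0.59,0,0,0,100],[0.26,0.3,-0.59,0,0,0,100],[0.26,0.3,-0.59,0,0,0,100]]]' |tail -4
for i in 1; do python3 -m creep '[[[0,0.1,0,0,-1,0,100],[0,0.1,0,0,-1,0,100],[0,0.1,0,0,-1,0,100],[0,0.1,0,0,-1,0,100],[0,0.1,0,0,-1,0,100]]]'|tail -4; done
python3 -m creep '[[[0,0.1,0,0,-1,0,100],[0,0.1,0,0,-1,0,100],[0,0.1,0,0,-1,0,100],[0,0.1,0,0,-1,0,100],[0,0.1,0,0,-1,0,100]]]' >/dev/null
python3 -m creep '[[[0,0.1,0,0,-1,0,100],[0,0.1,0,0,-1,0,100],[0,0.1,0,0,-1,0,100],[0,0.1,0,0,-1,0,100],[0,0.1,0,0,-1,0,100]]]' >/dev/null
python3 -m creep '[[[0,0.1,0,0,-1,0,100],[0,0.1,0,0,-1,0,100],[0,0.1,0,0,-1,0,100],[0,0.1,0,0,-1,0,100],[0,0.1,0,0,-1,0,100]]]' >/dev/null
python3 -m creep '[[[0,0.1,0,0,-1,0,100],[0,0.1,0,0,-1,0,100],[0,0,0,0,-0.2,0,100],[0,0,0,0,0,0,100],[0,0,0,0,0,0,100]]]'
cat >> h.py <<'E'
def tool():
    s=get_state(); m=R.from_quat(s['ee_rot']).as_matrix()
    return np.array(s['eef_pos']),m,np.degrees(np.arctan2(m[1,2],m[0,2]))
def delta(target,phi=None):
    """rows total (units) needed to reach target world (xyz) expressed in tool axes, turn needed to be level with jaw at phi deg"""
    p,m,f=tool(); d=m.T@(np.array(target,float)-p)/40
    s=get_state(); out='shift units %s | phi %.1f q6 %.2f'%(d.round(2),f,s['joint_pos'][5])
    phi=f if phi is None else phi
    a=np.radians(phi); z=np.array([np.cos(a),np.sin(a),0]); y=np.array([0,0,-1.]); x=np.cross(y,z)
    rv=R.from_matrix(m.T@np.column_stack([x,y,z])).as_rotvec(degrees=True)/6
    return out+' turn units %s'%rv.round(2)
E
python3 - <<'E'
import plant; print([n for n in dir(plant) if n[0]!='_'])
from h import *
snap('wrist','w3'); print(tool(), get_state()['joint_pos'])
print(getattr(plant,'hold_point_z',None))
E
```

```text
eef_pos: [413.4, 314.5, 274.0]
ee_rot: [0.008, 0.71, -0.704, -0.009]
force: [-0.0, 0.1, 0.5]
width: 85.9
eef_pos: [413.7, 309.1, 252.1]
ee_rot: [-0.18, 0.686, -0.682, 0.179]
force: [-0.5, 0.6, -0.7]
width: 85.4
time: 7.12
eef_pos: [420.5, 281.7, 181.7]
ee_rot: [0.655, -0.274, 0.272, -0.649]
force: [-0.6, -0.6, 0.6]
width: 85.6
['PlanningError', 'camera_model', 'finish_job', 'get_state', 'grab_frame', 'hold_point_z']
(array([420.48268682, 281.71545311, 181.67825666]), array([[ 0.70220224, -0.00467   ,  0.71196222],
       [-0.7119759 , -0.00675212,  0.70217144],
       [ 0.00152811, -0.9999663 , -0.00806628]]), np.float64(44.603317965737766)) [ 0.45671213  0.28316807  1.76507411 -0.0044878   1.10052371 -0.31972088]
18.700000000000003
```

View pics/w3.png

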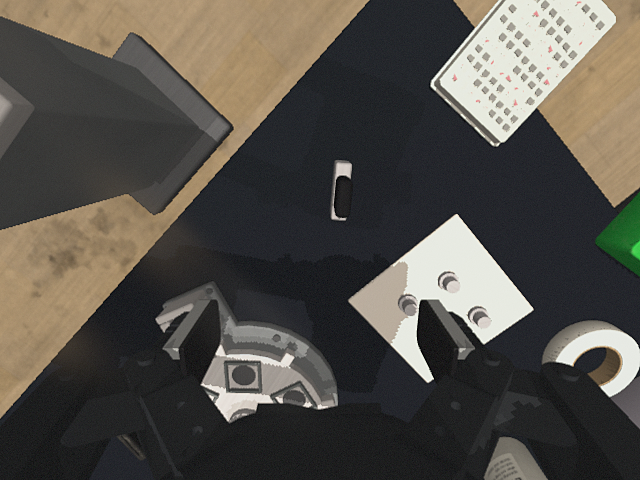

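Run:
```python
from h import *
im,M=load('w3')
f=lambda u,v,z:px2w(M,u,v,z)[:2]
g=im[150:230,320:365]
cv2.imwrite('pics/w3c.png',cv2.resize(g,None,fx=7,fy=7,interpolation=cv2.INTER_CUBIC)[:,:,::-1])
```

```text
(no output)
```

View pics/w3c.png

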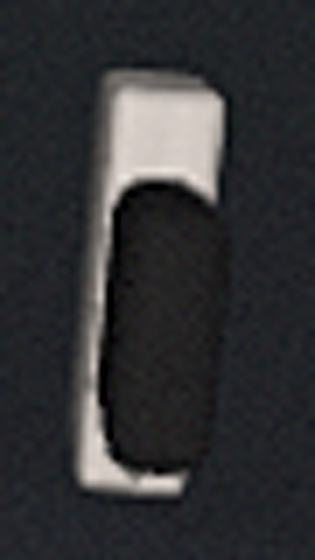

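Run:
```python
from h import *
im,M=load('w3')
f=lambda u,v,z:px2w(M,320+u/7,150+v/7,z)[:2]
C=[f(*p,34) for p in [(115,84),(222,93),(188,490),(86,485)]]
print(np.round(C,1),np.mean(C,0)); 
for a,b in [(0,3),(1,2),(0,1),(3,2)]: d=C[b]-C[a]; print(np.linalg.norm(d).round(1),np.degrees(np.arctan2(d[1],d[0])).round(1))
c=np.mean(C,0)
print(delta([c[0],c[1],53+0-18.7],None))
print(delta([c[0],c[1],53-18.7],43))
```

```text
[[392.7 331.1]
 [402.6 339.4]
 [435.  302.4]
 [425.4 293.8]] [413.94499209 316.64980185]
49.6 -48.8
49.2 -48.8
12.9 39.9
12.9 41.8
shift units [-0.74  3.68  0.53] | phi 44.6 q6 -0.32 turn units [0.08 0.   0.01]
shift units [-0.74  3.68  0.53] | phi 44.6 q6 -0.32 turn units [0.08 0.27 0.02]
```

```bash
python3 -m creep '[[[-0.37,0.3,0.27,0.08,0,0,100],[-0.37,0.3,0.26,0,0,0,100],[0,0.4,0,0,0.3,0,100],[0,0.4,0,0,0.27,0,100],[0,0,0,0,0,0,100]]]'
python3 - <<'E'
from h import *
print(delta([413.9,316.6,40],41.2))
E
```

```text
time: 7.8
eef_pos: [412.9, 323.9, 120.9]
ee_rot: [-0.644, 0.292, -0.293, 0.644]
force: [-0.6, 0.3, -0.2]
width: 85.6
shift units [ 0.15  2.02 -0.1 ] | phi 41.1 q6 -0.18 turn units [-0.01 -0.01  0.  ]
```

```bash
python3 -m creep '[[[0.15,0.2,-0.1,0,0,0,100],[0,0.6,0,0,0,0,100],[0,0.6,0,0,0,0,100],[0,0.4,0,0,0,0,100],[0,0.15,0,0,0,0,100]]]' 50
python3 - <<'E'
from h import *
print(delta([413.9,316.6,40],41.2))
E
```

```text
time: 8.43
eef_pos: [415.4, 317.8, 41.3]
ee_rot: [-0.643, 0.29, -0.292, 0.646]
force: [1.0, -0.5, 0.3]
width: 85.4
shift units [-0.    0.03 -0.05] | phi 41.3 q6 -0.20 turn units [-0.05  0.02  0.01]
```

```bash
python3 -m creep '[[[0,0,0,0,0,0,0],[0,0,0,0,0,0,0],[0,0,0,0,0,0,0],[0,0,0,0,0,0,0],[0,0,0,0,0,0,0]]]' 50
python3 -m creep '[[[0,-0.3,0,0,0,0,0],[0,-0.5,0,0,0,0,0],[0,-0.6,0,0,-0.9,0,0],[0,-0.6,0,0,-0.9,0,0],[0,-0.4,0,0,-0.9,0,0]]]'
python3 -m creep '[[[0,0,0,0,-0.9,0,0],[0,0,0,0,-0.9,0,0],[0,0,0,0,-0.2,0,0],[0,0,0,0,0,0,0],[0,0,0,0,0,0,0]]]'
python3 - <<'E'
from h import *
print(delta([411.9,115.6,140],69))
E
```

```text
time: 9.05
eef_pos: [416.5, 318.3, 43.1]
ee_rot: [-0.642, 0.289, -0.293, 0.647]
force: [-0.5, 0.3, -1.8]
width: 11.2
time: 9.68
eef_pos: [414.5, 317.3, 143.4]
ee_rot: [-0.679, 0.193, -0.196, 0.681]
force: [0.4, 0.5, -1.0]
width: 11.2
time: 10.3
eef_pos: [415.4, 317.9, 148.0]
ee_rot: [-0.694, 0.118, -0.124, 0.699]
force: [-0.8, -0.8, -1.4]
width: 11.2
shift units [ 1.62  0.17 -4.79] | phi 70.3 q6 -0.71 turn units [-0.08  0.22  0.07]
```

```bash
python3 -m creep '[[[0.32,0,-0.95,-0.08,0.2,0.07,0],[0.32,0,-0.95,0,0,0,0],[0.32,0,-0.95,0,0,0,0],[0.32,0,-0.9,0,0,0,0],[0.2,0,-0.7,0,0,0,0]]]' >/dev/null
python3 -m creep '[[[0,0,0,0,0,0,0],[0,0,0,0,0,0,0],[0,0,0,0,0,0,0],[0,0,0,0,0,0,0],[0,0,0,0,0,0,0]]]'
python3 - <<'E'
from h import *
print(delta([411.9,115.6,120],69))
snap('wrist','w4'); snap('side','s4')
E
```

```text
time: 11.55
eef_pos: [408.9, 128.3, 147.8]
ee_rot: [-0.695, 0.129, -0.13, 0.696]
force: [1.1, 0.1, -0.8]
width: 11.0
shift units [ 0.18  0.69 -0.27] | phi 68.9 q6 -1.06 turn units [-0.01 -0.01  0.01]
```

View pics/w4.png

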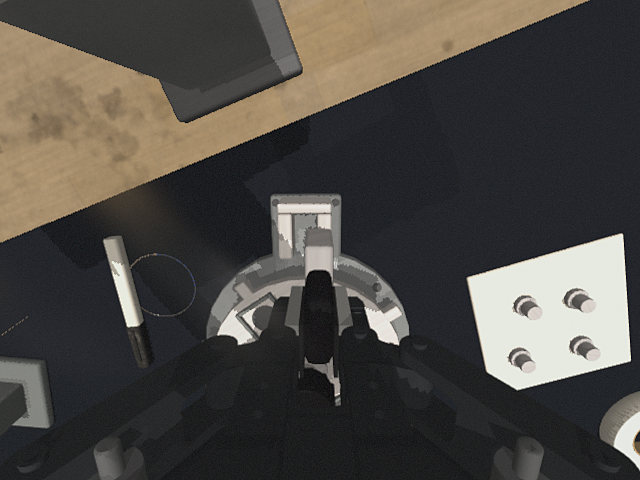

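Run:
```python
from h import *
im,M=load('w4')
save(im,'w4c',(225,180,405,320),4.4)
C=[px2w(M,u,v,12)[:2] for u,v in [(271.5,195),(341.5,195),(272,250),(341,250)]]
print(np.round(C,1)); d=C[1]-C[0]; print(np.linalg.norm(d),np.degrees(np.arctan2(d[1],d[0])))
b=(C[0]+C[1])/2; print('bay from end',b+36*np.array([np.cos(np.radians(-21)),np.sin(np.radians(-21))]))
for a in (103.6,148.6,193.6):
    print(a,[w2px(M,[514.6+r*np.cos(np.radians(a)),76.2+r*np.sin(np.radians(a)),40]).round(0) for r in (83,95)])
print('bay px',w2px(M,[411.9,115.6,12]),w2px(M,[411.9,115.6,44]))
```

```text
[[368.6 103.1]
 [389.6 157.4]
 [413.1  84.3]
 [434.8 140.6]]
58.20840730031829 68.89823863210012
bay from end [412.69655894 117.36514587]
103.6 [array([386., 318.]), array([398., 310.])]
148.6 [array([322., 280.]), array([325., 266.])]
193.6 [array([247., 295.]), array([237., 284.])]
bay px [304.75620646 236.43707996] [303.17781699 248.05394092]
```

View pics/w4c.png

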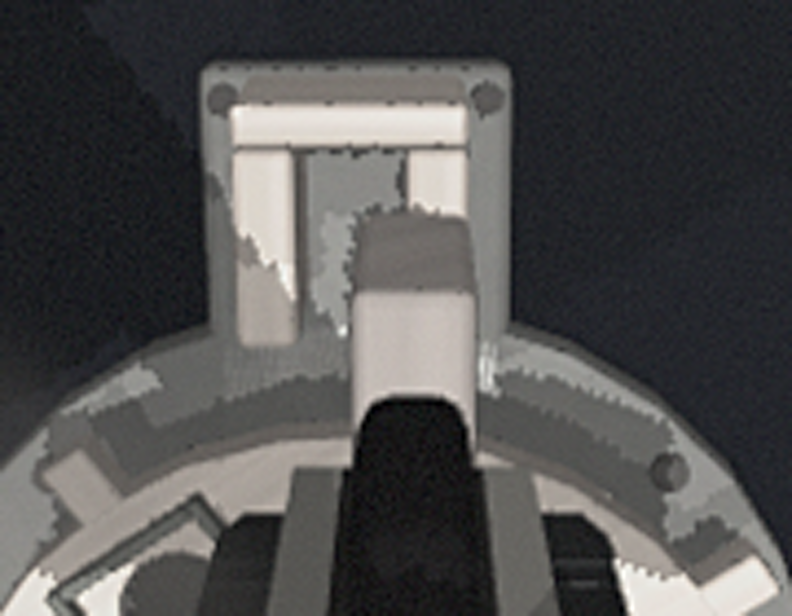

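Run:
```python
from h import *
im,M=load('w4')
f=lambda u,v,z:px2w(M,225+u/4.4,180+v/4.4,z)[:2]
u=np.array([np.cos(np.radians(159)),np.sin(np.radians(159))]); x=np.array([np.cos(np.radians(69)),np.sin(np.radians(69))])
c0=np.array([514.6,76.2]); t=np.array([408.9,128.3])
for n,p,z in [('Lin',(300,200),44),('Rin',(407,170),44),('Lout',(232,110),44),('Rout',(466,110),44),('endinner',(353,148),44)]:
    d=f(*p,z)-c0; print(n,'x %.1f y %.1f'%(d@x,d@u))
for z in (139,142,145):
  for n,p in [('brL',(355,290)),('brR',(472,290))]:
    d=f(*p,z)-t; print(z,n,'rel tcp x %.1f y %.1f'%(d@x,d@u))
for n,p in [('brbL',(368,215)),('brbR',(460,215))]:
    d=f(*p,108)-t; print('bottom',n,'rel tcp x %.1f y %.1f'%(d@x,d@u))
```

```text
Lin x -7.3 y 128.0
Rin x 11.1 y 133.3
Lout x -18.4 y 143.7
Rout x 21.1 y 143.6
endinner x 1.9 y 137.1
139 brL rel tcp x -5.1 y 25.0
139 brR rel tcp x 7.6 y 25.0
142 brL rel tcp x -5.0 y 26.0
142 brR rel tcp x 7.4 y 26.0
145 brL rel tcp x -4.8 y 27.0
145 brR rel tcp x 7.3 y 26.9
bottom brbL rel tcp x -4.5 y 25.1
bottom brbR rel tcp x 7.3 y 25.1
```

```bash
python3 -m creep '[[[0.1,0.3,-0.14,0,0,0,0],[0.08,0.3,-0.13,0,0,0,0],[0,0.3,0,0,0,0,0],[0,0,0,0,0,0,0],[0,0,0,0,0,0,0]]]'
python3 - <<'E'
from h import *
print(delta([412.1,116,55],69))
E
```

```text
time: 12.28
eef_pos: [411.3, 114.3, 108.4]
ee_rot: [-0.695, 0.13, -0.129, 0.695]
force: [-0.5, -0.6, -1.2]
width: 10.9
shift units [0.01 1.33 0.05] | phi 68.9 q6 -1.09 turn units [-0.   -0.02 -0.01]
```

```bash
python3 -m creep '[[[0,0,0.04,0,0,0,0],[0,0.3,0,0,0,0,0],[0,0.3,0,0,0,0,0],[0,0.3,0,0,0,0,0],[0,0,0,0,0,0,0]]]'
python3 - <<'E'
from h import *
print(delta([412.1,116,55],69))
E
```

```text
time: 12.9
eef_pos: [412.2, 116.3, 70.1]
ee_rot: [-0.695, 0.129, -0.129, 0.695]
force: [-0.1, -0.7, -0.8]
width: 11.1
shift units [-0.    0.38 -0.01] | phi 68.9 q6 -1.09 turn units [-0.01 -0.02 -0.  ]
```

```bash
python3 -m creep '[[[0,0.2,0,0,0,0,0],[0,0.1,0,0,0,0,0],[0,0.06,0,0,0,0,0],[0,0.03,0,0,0,0,0],[0,0,0,0,0,0,0]]]'
python3 - <<'E'
from h import *
print(delta([412.1,116,55],69))
E
```

```text
time: 13.52
eef_pos: [412.8, 116.5, 55.0]
ee_rot: [-0.695, 0.129, -0.13, 0.696]
force: [0.0, -0.4, -1.8]
width: 10.7
shift units [-0.01  0.   -0.02] | phi 68.9 q6 -1.09 turn units [-0.02 -0.02  0.01]
```

```bash
python3 -m creep '[[[0,0.02,0,0,0,0,0],[0,0,0,0,0,0,100],[0,0,0,0,0,0,100],[0,0,0,0,0,0,100],[0,0,0,0,0,0,100]]]'
python3 -m creep '[[[0,-0.3,0,0,0,0,100],[0,-0.6,0,0,0,0,100],[0,-0.8,0,0,0,0,100],[0,-0.7,0,0,0,0,100],[0,0,0,0,0,0,100]]]'
python3 - <<'E'
from h import *
print(delta([514.6,76.2,60],90))
snap('wrist','w5',(180,120,460,330),2.8)
E
```

```text
time: 14.15
eef_pos: [413.5, 116.6, 54.6]
ee_rot: [-0.694, 0.129, -0.13, 0.696]
force: [0.7, -0.5, -0.4]
width: 82.0
time: 14.78
eef_pos: [413.1, 116.4, 155.9]
ee_rot: [-0.694, 0.129, -0.13, 0.696]
force: [0.7, -0.1, -0.9]
width: 85.7
shift units [ 2.72  2.4  -0.03] | phi 68.9 q6 -1.09 turn units [-0.02 -3.52  0.03]
```

View pics/w5.png

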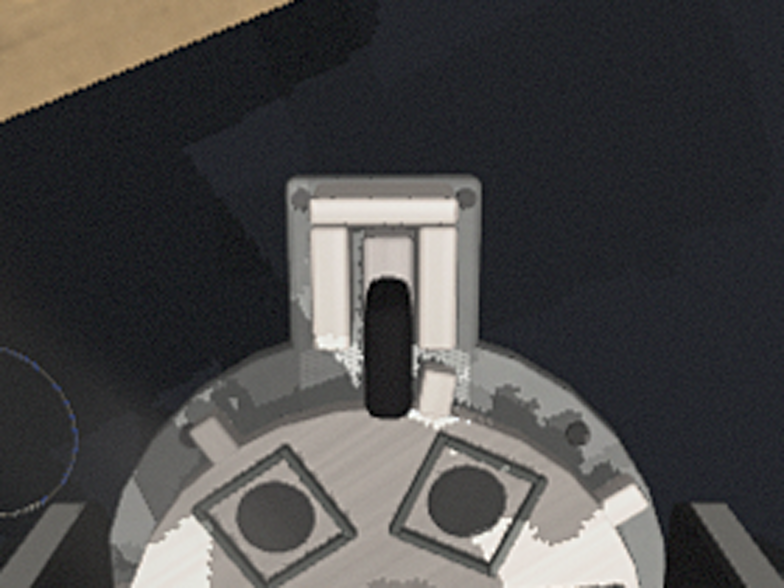

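```bash
python3 -m creep '[[[0.68,0,0,0,0,0,100],[0.68,0,0,0,0,0,100],[0.68,0,0,0,0,0,100],[0.63,0,0,0,-0.7,0,100],[0,0,0,0,-0.9,0,100]]]' 80 |sed -n 2p
python3 -m creep '[[[0,0,0,0,-0.9,0,100],[0,0,0,0,-0.9,0,100],[0,0,0,0,0,0,100],[0,0,0,0,0,0,100],[0,0,0,0,0,0,100]]]' |sed -n 2p
python3 - <<'E'
from h import *
print(delta([514.6,76.2,60],90))
E
```

```text
eef_pos: [510.1, 76.6, 149.8]
eef_pos: [506.6, 76.1, 144.9]
shift units [0.24 2.12 0.  ] | phi 89.7 q6 -1.55 turn units [-0.01 -0.05 -0.17]
```

```bash
python3 -m creep '[[[0.24,0,0,0,0,-0.17,100],[0,0.5,0,0,0,0,100],[0,0.6,0,0,0,0,100],[0,0.6,0,0,0,0,100],[0,0.3,0,0,0,0,100]]]' |sed -n 2,4p
python3 - <<'E'
from h import *
print(delta([514.6,76.2,60],90))
E
```

```text
eef_pos: [521.9, 76.2, 64.5]
ee_rot: [-0.707, -0.001, -0.006, 0.707]
force: [-0.2, 0.1, -0.1]
shift units [-0.18  0.11 -0.  ] | phi 89.6 q6 -1.55 turn units [-0.01 -0.07  0.1 ]
```

```bash
python3 -m creep '[[[-0.14,0.08,0,0,0,0.07,100],[-0.02,0,0,0,0,0,100],[0,0,0,0,0,0,100],[0,0,0,0,0,0,100],[0,0,0,0,0,0,100]]]' |sed -n 2,4p
python3 - <<'E'
from h import *
print(delta([514.6,76.2,60],90))
E
```

```text
eef_pos: [516.8, 76.3, 62.8]
ee_rot: [-0.707, 0.0, -0.005, 0.707]
force: [-0.6, -0.8, 0.8]
shift units [-0.06  0.07 -0.  ] | phi 89.6 q6 -1.55 turn units [-0.01 -0.07  0.06]
```

```bash
python3 -m creep '[[[-0.05,0.05,0,0,0,0.05,100],[0,0,0,0,0,0,0],[0,0,0,0,0,0,0],[0,0,0,0,0,0,0],[0,0,0,0,0,0,0]]]' 80|sed -n 2,5p
python3 -m creep '[[[0,0,0,0,0.5,0,0],[0,0,0,0,0.8,0,0],[0,0,0,0,0.8,0,0],[0,0,0,0,0.8,0,0],[0,0,0,0,0,0,0]]]'
python3 - <<'E'
from h import *
print(delta([514.6,76.2,60],90), get_state()['moment'])
E
```

```text
eef_pos: [514.9, 76.9, 61.4]
ee_rot: [-0.706, 0.002, -0.003, 0.708]
force: [0.1, -0.2, -1.8]
width: 42.0
time: 18.58
eef_pos: [514.9, 76.7, 61.4]
ee_rot: [-0.698, 0.112, -0.113, 0.699]
force: [-0.6, 0.1, 1.8]
width: 42.4
shift units [-0.    0.04 -0.01] | phi 71.7 q6 -1.24 turn units [-0.02 -3.06  0.01] [ 0.04994925  0.04609283 -0.01047827]
```

```bash
for k in 1; do python3 -m creep '[[[0,0,0,0,0.9,0,0],[0,0,0,0,0.9,0,0],[0,0,0,0,0.9,0,0],[0,0,0,0,0.9,0,0],[0,0,0,0,0.9,0,0]]]'|sed -n 2,5p; done
python3 - <<'E'
from h import *
print(delta([514.6,76.2,60],90), get_state()['moment'])
E
python3 -m creep '[[[0,0,0,0,0.9,0,0],[0,0,0,0,0.9,0,0],[0,0,0,0,0.9,0,0],[0,0,0,0,0.9,0,0],[0,0,0,0,0.9,0,0]]]'|sed -n 2,5p
python3 - <<'E'
from h import *
print(delta([514.6,76.2,60],90), get_state()['moment'])
E
```

```text
eef_pos: [514.7, 76.4, 61.4]
ee_rot: [-0.652, 0.273, -0.274, 0.652]
force: [-0.1, 0.2, 1.0]
width: 42.1
shift units [ 0.    0.04 -0.01] | phi 44.5 q6 -0.76 turn units [-0.01 -7.58  0.01] [0.07195723 0.00343281 0.19054916]
eef_pos: [514.5, 76.2, 61.4]
ee_rot: [-0.569, 0.419, -0.419, 0.57]
force: [-1.4, 0.3, 2.4]
width: 42.0
shift units [0.   0.04 0.  ] | phi 17.3 q6 -0.29 turn units [-1.000e-02 -1.212e+01  1.000e-02] [ 0.01696956 -0.04607639  0.14226493]
```

```bash
for k in 1; do python3 -m creep '[[[0,0,0,0,0.9,0,0],[0,0,0,0,0.9,0,0],[0,0,0,0,0.9,0,0],[0,0,0,0,0.9,0,0],[0,0,0,0,0.9,0,0]]]'|sed -n 2,5p; done
python3 -m creep '[[[0,0,0,0,0.9,0,0],[0,0,0,0,0.9,0,0],[0,0,0,0,0.9,0,0],[0,0,0,0,0.9,0,0],[0,0,0,0,0.9,0,0]]]'|sed -n 2,5p
python3 - <<'E'
from h import *
print(delta([514.6,76.2,60],90), get_state()['moment'])
E
python3 -m creep '[[[0,0,0,0,0.9,0,0],[0,0,0,0,0.9,0,0],[0,0,0,0,0.9,0,0],[0,0,0,0,0.5,0,0],[0,0,0,0,0.5,0,0]]]'|sed -n 2,5p
python3 - <<'E'
from h import *
print(delta([514.6,76.2,60],90), get_state()['moment'])
E
```

```text
eef_pos: [514.1, 76.2, 61.4]
ee_rot: [0.455, -0.541, 0.542, -0.455]
force: [-0.4, -0.3, 2.2]
width: 42.0
eef_pos: [513.9, 76.3, 61.4]
ee_rot: [0.315, -0.633, 0.633, -0.315]
force: [-1.2, 0.8, 1.2]
width: 42.3
shift units [-0.01  0.04  0.02] | phi -37.1 q6 0.66 turn units [-0.000e+00 -2.118e+01  1.000e-02] [0.064012   0.08400494 0.15286589]
eef_pos: [513.7, 76.5, 61.4]
ee_rot: [0.187, -0.681, 0.682, -0.187]
force: [-1.3, 0.7, 0.2]
width: 42.1
shift units [-0.02  0.04  0.02] | phi -59.3 q6 1.05 turn units [ 0.000e+00 -2.489e+01  2.000e-02] [0.07348553 0.07527333 0.14820166]
```

```bash
c='[[[0,0,0,0,0.5,0,0],[0,0,0,0,0.5,0,0],[0,0,0,0,0.5,0,0],[0,0,0,0,0.5,0,0],[0,0,0,0,0,0,0]]]'
m(){ python3 - <<'E'
from h import *
print(delta([514.6,76.2,60],90)[-60:], get_state()['moment'],get_state()['joint_pos'][5])
E
}
python3 -m creep '[[[0,0,0,0,0.5,0,0],[0,0,0,0,0.5,0,0],[0,0,0,0,0.5,0,0],[0,0,0,0,0.5,0,0],[0,0,0,0,0.4,0,0]]]'|sed -n 2,4p; m
python3 -m creep '[[[0,0,0,0,0.5,0,0],[0,0,0,0,0.5,0,0],[0,0,0,0,0.5,0,0],[0,0,0,0,0.5,0,0],[0,0,0,0,0.4,0,0]]]'|sed -n 2,4p; m
```

```text
eef_pos: [513.7, 76.6, 61.4]
ee_rot: [0.102, -0.699, 0.7, -0.101]
force: [-0.1, 1.0, 0.6]
 -73.5 q6 1.30 turn units [ 0.000e+00 -2.725e+01  2.000e-02] [0.08128421 0.08963876 0.14402605] 1.3005423968583738
eef_pos: [513.6, 76.8, 61.4]
ee_rot: [0.014, -0.706, 0.708, -0.014]
force: [-0.5, 0.2, 2.3]
 0.02] | phi -87.7 q6 1.55 turn units [  0.   -29.61   0.03] [0.10857453 0.10225184 0.13421264] 1.5485874317174866
```

```bash
m(){ python3 - <<'E'
from h import *
print(delta([514.6,76.2,60],90)[-60:], get_state()['moment'],get_state()['joint_pos'][5])
E
}
python3 -m creep '[[[0,0,0,0,0.4,0,0],[0,0,0,0,0.4,0,0],[0,0,0,0,0.4,0,0],[0,0,0,0,0.4,0,0],[0,0,0,0,0,0,0]]]'|sed -n 2,4p; m
python3 -m creep '[[[0,0,0,0,0.4,0,0],[0,0,0,0,0.4,0,0],[0,0,0,0,0.4,0,0],[0,0,0,0,0.4,0,0],[0,0,0,0,0,0,0]]]'|sed -n 2,4p; m
```

```text
eef_pos: [512.5, 77.0, 61.4]
ee_rot: [-0.041, -0.705, 0.707, 0.042]
force: [-0.6, 0.6, 2.5]
04  0.01] | phi -96.7 q6 1.71 turn units [-0.03 28.88 -0.04] [ 0.10052854  0.1694561  -0.00883114] 1.7079332995414511
eef_pos: [510.3, 77.7, 61.5]
ee_rot: [-0.091, -0.699, 0.703, 0.094]
force: [0.4, 1.2, 0.6]
4  0.01] | phi -105.1 q6 1.86 turn units [-0.07 27.49 -0.08] [0.4246519  0.09817863 2.13453666] 1.8595311716081393
```

```bash
python3 -m creep '[[[0,0,0,0,0,0,100],[0,0,0,0,0,0,100],[0,0,0,0,0,0,100],[0,-0.5,0,0,0.3,0,100],[0,-0.9,0,0,0.6,0,100]]]' 50 |sed -n 2,4p
python3 -m creep '[[[0,-0.7,0,0,0,0,100],[0,-0.3,0,0,0,0,100],[0,0,0,0,0,0,100],[0,0,0,0,0,0,100],[0,0,0,0,0,0,100]]]'|sed -n 2,5p
python3 - <<'E'
from h import *
print(delta([412.1,116,54],-111))
snap('wrist','w6')
E
```

```text
eef_pos: [508.9, 77.5, 115.9]
ee_rot: [-0.124, -0.693, 0.698, 0.132]
force: [0.1, 0.4, -0.5]
eef_pos: [510.0, 77.3, 157.1]
ee_rot: [-0.126, -0.693, 0.697, 0.132]
force: [-0.8, 0.4, -0.4]
width: 85.8
shift units [ 2.61  2.6  -0.04] | phi -111.0 q6 1.96 turn units [-0.06  0.    0.07]
```

```bash
python3 -m creep '[[[0.65,0,-0.02,-0.06,0,0.07,100],[0.65,0,-0.02,0,0,0,100],[0.65,0,0,0,0,0,100],[0.6,0,0,0,0,0,100],[0,0,0,0,0,0,100]]]'|sed -n 2p
python3 - <<'E'
from h import *
print(delta([412.1,116,54],-111))
E
```

```text
eef_pos: [410.9, 115.8, 154.0]
shift units [-0.04  2.5  -0.02] | phi -111.0 q6 2.05 turn units [-0.03 -0.    0.05]
```

```bash
python3 -m creep '[[[-0.03,0.3,-0.02,0,0,0,100],[0,0.7,0,0,0,0,100],[0,0.7,0,0,0,0,100],[0,0.5,0,0,0,0,100],[0,0.2,0,0,0,0,100]]]'|sed -n 2p
python3 - <<'E'
from h import *
print(delta([412.1,116,54],-111))
E
python3 -m creep '[[[0,0,0,0,0,0,0],[0,0,0,0,0,0,0],[0,0,0,0,0,0,0],[0,0,0,0,0,0,0],[0,0,0,0,0,0,0]]]' 50
```

```text
eef_pos: [419.2, 115.1, 53.0]
shift units [ 0.17 -0.02  0.04] | phi -111.1 q6 2.05 turn units [-0.01 -0.02 -0.  ]
time: 27.38
eef_pos: [421.4, 114.9, 53.9]
ee_rot: [0.131, 0.695, -0.695, -0.129]
force: [-0.8, 1.0, -1.5]
width: 10.9
```

```bash
python3 -m creep '[[[0,-0.15,0,0,0,0,0],[0,-0.3,0,0,0,0,0],[0,-0.4,0,0,0,0,0],[0,-0.6,0,0,0,0,0],[0,-0.5,0,0,0,0,0]]]' |sed -n 2,5p
python3 -m creep '[[[0.33,0,-0.8,0,0,0,0],[0.33,0,-0.8,0,0,0,0],[0.33,0,-0.8,0,0,0,0],[0.33,0,-0.8,0,0,0,0],[0.33,0,-0.6,0,0,0,0]]]' |sed -n 2,5p
python3 - <<'E'
from h import *
print(delta([412,285,44],-111))
E
```

```text
eef_pos: [419.5, 114.8, 135.5]
ee_rot: [-0.13, -0.695, 0.695, 0.13]
force: [0.5, -0.8, -2.2]
width: 10.8
eef_pos: [415.0, 284.0, 142.2]
ee_rot: [0.134, 0.696, -0.694, -0.128]
force: [-0.5, 0.1, -1.7]
width: 10.7
shift units [0.1  2.45 0.01] | phi -111.3 q6 2.41 turn units [ 0.04 -0.06 -0.07]
```

```bash
python3 -m creep '[[[0,0.4,0,0.04,0,-0.07,0],[0,0.7,0,0,0,0,0],[0,0.7,0,0,0,0,0],[0,0.4,0,0,0,0,0],[0,0.1,0,0,0,0,0]]]' |sed -n 2,5p
python3 - <<'E'
from h import *
print(delta([412,285,42.5],-111))
E
```

```text
eef_pos: [414.7, 282.5, 48.3]
ee_rot: [-0.13, -0.695, 0.696, 0.13]
force: [-0.7, -0.9, -0.3]
width: 11.3
shift units [ 0.09  0.15 -0.03] | phi -111.2 q6 2.40 turn units [-0.01 -0.03 -0.  ]
```

```bash
python3 -m creep '[[[0,0.08,0,0,0,0,0],[0,0.05,0,0,0,0,0],[0,0.02,0,0,0,0,0],[0,0,0,0,0,0,100],[0,0,0,0,0,0,100]]]' |sed -n 2,5p
python3 -m creep '[[[0,0,0,0,0,0,100],[0,-0.3,0,0,0,0,100],[0,-0.7,0,0,0,0,100],[0,-1,0,0,0,0,100],[0,-1,0,0,0,0,100]]]' |sed -n 2,5p
python3 -m creep '[[[0,-1,0,0,0,0,100],[0,-1,0,0,0,0,100],[0,-0.5,0,0,0,0,100],[0,0,0,0,0,0,100],[0,0,0,0,0,0,100]]]' |sed -n 2,5p
python3 - <<'E'
from h import *
print(delta([452,-240,250],-117.5))
snap('wrist','w7')
E
```

```text
eef_pos: [416.1, 282.2, 43.8]
ee_rot: [-0.131, -0.695, 0.695, 0.129]
force: [-0.8, -0.2, -0.0]
width: 47.0
eef_pos: [413.9, 281.4, 166.8]
ee_rot: [-0.129, -0.694, 0.696, 0.131]
force: [0.7, 0.0, 0.4]
width: 85.2
eef_pos: [414.4, 282.1, 276.7]
ee_rot: [0.132, 0.696, -0.694, -0.128]
force: [-0.2, -0.1, 0.3]
width: 85.6
shift units [-5.58  0.65 11.84] | phi -111.2 q6 2.40 turn units [ 0.04  1.06 -0.05]
```

```bash
python3 -m creep '[[[-0.46,0,0.98,0.04,0,0,100],[-0.46,0,0.98,0,0,0,100],[-0.46,0,0.98,0,0,0,100],[-0.46,0,0.98,0,0,0,100],[-0.46,0,0.98,0,0,0,100]]]' |sed -n 2p
python3 -m creep '[[[-0.46,0,0.98,0,0,0,100],[-0.46,0,0.98,0,0,0,100],[-0.46,0,0.98,0,0,0,100],[-0.46,0,0.98,0,0,0,100],[-0.46,0,0.98,0,0,0,100]]]' |sed -n 2p
python3 - <<'E'
from h import *
print(delta([452,-240,250],-117.5))
E
```

```text
eef_pos: [426.6, 62.2, 270.8]
eef_pos: [438.7, -159.7, 264.9]
shift units [-1.03  0.37  1.76] | phi -110.8 q6 1.45 turn units [-0.07  1.11  0.15]
```

```bash
python3 -m creep '[[[-0.5,0.1,0.85,-0.07,0,0.15,100],[-0.45,0.1,0.8,0,0,0,100],[0,0,0,0,0.6,0,100],[0,0,0,0,0.5,0,100],[0,0,0,0,0,0,100]]]' |sed -n 2p
python3 - <<'E'
from h import *
print(delta([452,-240,84-13.7],-117.5))
im,M=snap('wrist','w8')
c=w2px(M,[452,-240,80]);print(c)
x,y=int(c[0]),int(c[1]); x0=max(0,x-80);y0=max(0,y-75)
save(im,'w8c',(x0,y0,x0+160,y0+120),5);print(x0,y0)
E
```

```text
eef_pos: [447.4, -239.5, 249.0]
shift units [-0.17  4.47 -0.03] | phi -117.9 q6 1.43 turn units [ 0.03 -0.07  0.12]
[317.71241161 213.42626166]
237 138
```

View pics/w8c.png

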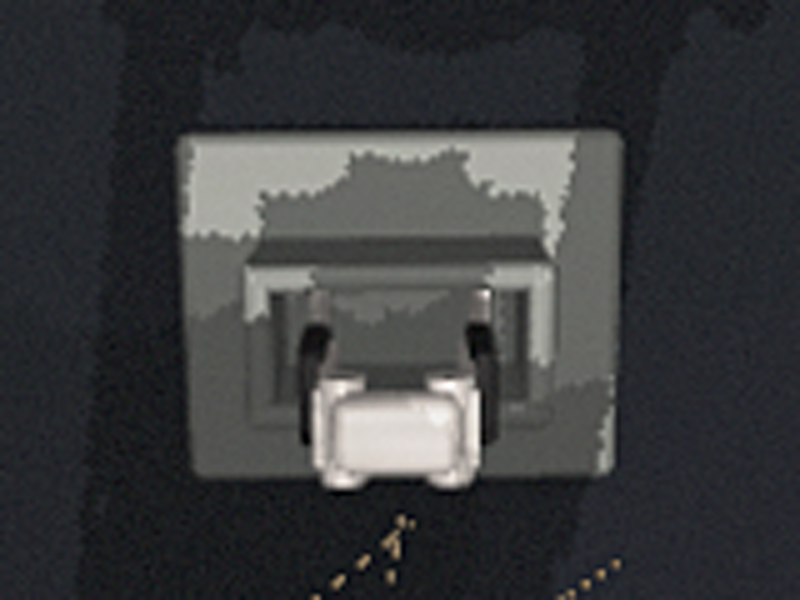

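Run:
```python
from h import *
im,M=load('w8')
f=lambda p,z:px2w(M,237+p[0]/5,138+p[1]/5,z)[:2]
F=[f(p,10) for p in [(181,133),(621,131),(613,476),(197,478)]]
print('foot',np.mean(F,0),[np.linalg.norm(F[i]-F[i-1]).round(1) for i in range(4)],[np.degrees(np.arctan2(*(F[i]-F[i-1])[::-1])).round(1) for i in range(4)])
Rm=[f(p,50) for p in [(247,264),(552,262),(548,425),(253,427)]]
print('rim',np.mean(Rm,0),[np.linalg.norm(Rm[i]-Rm[i-1]).round(1) for i in range(4)])
h=f((398,432),111);print('head',h)
P=[f(p,84) for p in [(303,385),(497,385)]];print('pads',P,np.mean(P,0),np.linalg.norm(P[0]-P[1]))
P=[f(p,56) for p in [(316,330),(480,330)]];print('padsbottom',np.mean(P,0),np.linalg.norm(P[0]-P[1]))
print(M['pose'][:3,3])
```

```text
foot [ 451.80971182 -239.50571995] [np.float64(79.7), np.float64(97.5), np.float64(79.6), np.float64(98.1)] [np.float64(-27.5), np.float64(-117.7), np.float64(152.9), np.float64(62.4)]
rim [ 452.13446969 -239.12688678] [np.float64(34.2), np.float64(61.9), np.float64(34.1), np.float64(61.7)]
head [ 450.1870703  -238.06243007]
pads [array([ 460.27687823, -223.13114174]), array([ 443.30738581, -255.16502882])] [ 451.79213202 -239.14808528] 36.25098059929973
padsbottom [ 456.27092833 -240.91147953] 33.09913318257343
[ 514.9790975  -274.51196989  391.73098469]
```

```bash
python3 -m creep '[[[-0.1,0,-0.02,0.03,-0.04,0.12,100],[0,0.6,0,0,0,0,100],[0,0.9,0,0,0,0,100],[0,0.9,0,0,0,0,100],[0,0.3,0,0,0,0,100]]]' |sed -n 2p
python3 - <<'E'
from h import *
print(delta([451.8,-239.3,60],-117.6))
E
```

```text
eef_pos: [453.6, -240.5, 139.4]
shift units [ 0.07  1.98 -0.01] | phi -117.3 q6 1.43 turn units [-0.01  0.06 -0.06]
```

```bash
python3 -m creep '[[[0.05,0.3,-0.01,0,0.06,-0.06,100],[0,0.6,0,0,0,0,100],[0,0.6,0,0,0,0,100],[0,0.3,0,0,0,0,100],[0,0.1,0,0,0,0,100]]]' |sed -n 2p
python3 - <<'E'
from h import *
print(delta([451.8,-239.3,60],-117.6))
E
```

```text
eef_pos: [455.5, -241.1, 63.9]
shift units [0.1 0.1 0. ] | phi -117.6 q6 1.43 turn units [-0.02  0.   -0.06]
```

```bash
python3 -m creep '[[[0.08,0.07,0,0,0,-0.05,100],[0,0,0,0,0,0,100],[0,0,0,0,0,0,60],[0,0,0,0,0,0,40],[0,0,0,0,0,0,40]]]' 40 |sed -n 2,5p
python3 -m creep '[[[0,0,0,0,0,0,40],[0,0,0,0,0,0,40],[0,0,0,0,0,0,40],[0,0,0,0,0,0,40],[0,0,0,0,0,0,40]]]' 40 |sed -n 2,5p
python3 - <<'E'
from h import *
print(delta([451.8,-239.3,60],-117.6))
E
```

```text
eef_pos: [454.0, -240.6, 63.1]
ee_rot: [-0.17, -0.685, 0.688, 0.167]
force: [-0.7, 0.5, 2.0]
width: 34.9
eef_pos: [454.1, -240.6, 63.2]
ee_rot: [-0.17, -0.685, 0.688, 0.167]
force: [0.4, 0.1, 1.2]
width: 34.3
shift units [ 0.07  0.08 -0.  ] | phi -117.6 q6 1.43 turn units [-0.03  0.   -0.05]
```

```bash
python3 -m creep '[[[0,-0.15,0,0,0,0,40],[0,-0.25,0,0,0,0,40],[0,-0.4,0,0,0,0,40],[0,-0.6,0,0,0,0,40],[0,-0.7,0,0,0,0,40]]]' |sed -n 2,5p
python3 -m creep '[[[0,-0.7,0,0,0,0,40],[0,-0.5,0,0,0,0,40],[0,-0.3,0,0,0,0,40],[0,0,0,0,0,0,40],[0,0,0,0,0,0,40]]]' |sed -n 2,5p
python3 - <<'E'
from h import *
print(delta([450,0,215],-90))
E
```

```text
eef_pos: [452.2, -239.0, 149.6]
ee_rot: [-0.168, -0.686, 0.688, 0.169]
force: [0.5, -1.4, -1.5]
width: 34.2
eef_pos: [452.7, -239.1, 215.5]
ee_rot: [-0.17, -0.685, 0.688, 0.167]
force: [0.5, -0.4, -0.6]
width: 34.5
shift units [ 2.83 -0.02 -5.27] | phi -117.6 q6 1.43 turn units [-0.04 -4.6  -0.04]
```

```bash
python3 -m creep '[[[0.5,0,-0.95,0,0,0,40],[0.5,0,-0.95,0,0,0,40],[0.5,0,-0.95,0,0,0,40],[0.5,0,-0.95,0,0,0,40],[0.5,0,-0.9,0,0,0,40]]]' |sed -n 2p
python3 -m creep '[[[0,0,0,0,-0.9,0,40],[0,0,0,0,-0.9,0,40],[0,0,0,0,-0.9,0,40],[0,0,0,0,-0.9,0,40],[0,0,0,0,-0.9,0,40]]]' |sed -n 2p
python3 - <<'E'
from h import *
print(delta([500,200,215],-90))
E
```

```text
eef_pos: [449.4, -22.5, 209.7]
eef_pos: [444.9, -17.9, 204.5]
shift units [-1.4  -0.28 -5.44] | phi -89.7 q6 1.37 turn units [-0.    0.04  0.14]
```

```bash
python3 -m creep '[[[-0.26,-0.1,-1,0,0,0.1,40],[-0.26,-0.1,-1,0,0,0,40],[-0.26,-0.1,-1,0,0,0,40],[-0.26,0,-1,0,0,0,40],[-0.26,0,-0.9,0,0,0,40]]]' >/dev/null
python3 -m creep '[[[0,0,0,0,0,0,40],[0,0,0,0,0,0,40],[0,0,0,0,0,0,40],[0,0,0,0,0,0,40],[0,0,0,0,0,0,40]]]' |sed -n 2,5p
python3 - <<'E'
from h import *
print(delta([500,200,215],-90))
im,M=snap('wrist','w9')
save(im,'w9',None,1.25)
E
```

```text
eef_pos: [492.5, 180.2, 208.2]
ee_rot: [0.007, -0.706, 0.708, 0.006]
force: [0.1, 0.7, -0.4]
width: 34.3
shift units [-0.19 -0.18 -0.49] | phi -89.9 q6 1.79 turn units [-0.03  0.01  0.18]
```

View pics/w9.png

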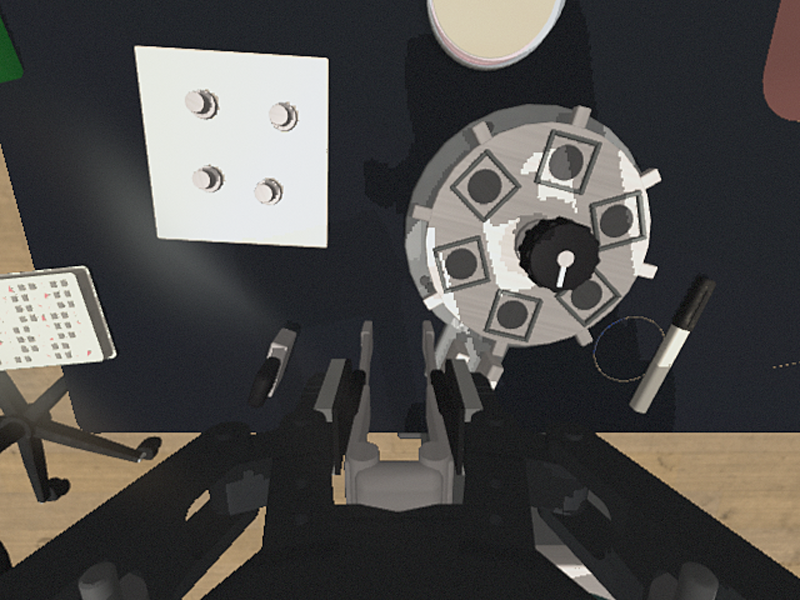

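```bash
cat > fit.py <<'E'
from h import *
from scipy.optimize import least_squares
def seats(S,M,a0,c0=(514.6,76.2)):
    r=least_squares(lambda q:np.ravel([q[:2]+58*np.array([np.cos(q[2]+i*np.pi/3),np.sin(q[2]+i*np.pi/3)])-S[i] for i in range(6)]),[*c0,a0])
    return r
E
python3 - <<'E'
from fit import *
im,M=load('w9')
f=lambda p,z:px2w(M,p[0]/1.25,p[1]/1.25,z)[:2]
S=[f(p,40) for p in [(616,220),(566,162),(485,186),(461,264),(512,316),(586,294)]]
r=seats(S,M,-0.7); print(r.x,np.degrees(r.x[2]),r.fun.round(1))
for i in range(6):
    a=np.degrees(r.x[2])+60*i; print(i,a.round(1),(r.x[:2]+58*np.array([np.cos(np.radians(a)),np.sin(np.radians(a))])).round(1))
for n,p in [('b1',(197,101)),('b2',(281,115)),('b3',(206,176)),('b4',(265,189))]: print(n,f(p,22).round(1))
t=np.array([492.5,180.2]);
for z in (153,155): print('tips',[ (f(p,z)-t).round(1) for p in [(360,322),(372,322),(424,322),(435,322),(397.5,322)]])
K=px2w(M,566/1.25,258/1.25,94)[:2];K2=px2w(M,560/1.25,285/1.25,94)[:2];print('knob',K,np.degrees(np.arctan2(*(K2-K)[::-1])))
E
```

```text
[514.58276176  76.55088734  -1.28858022] -73.83020801751883 [-0.5  0.1 -0.5  0.3 -0.4  0.3  0.  -0.3  1.6 -0.2 -0.3 -0.2]
0 -73.8 [530.7  20.8]
1 -13.8 [570.9  62.7]
2 46.2 [554.7 118.4]
3 106.2 [498.4 132.3]
4 166.2 [458.3  90.4]
5 226.2 [474.4  34.7]
b1 [612.3 322.3]
b2 [603.3 263.7]
b3 [561.4 323.1]
b4 [552.  280.1]
tips [array([ 2.3, 19.4]), array([ 2.3, 13.4]), array([  2.3, -12.6]), array([  2.3, -18.1]), array([2.3, 0.6])]
tips [array([ 3.1, 19.2]), array([ 3.1, 13.3]), array([  3. , -12.5]), array([  3. , -17.9]), array([3. , 0.6])]
knob [514.60906524  76.11154788] 174.5874011021125
```

```bash
python3 -m creep '[[[-0.4,0,-0.62,0,0,0.18,40],[-0.4,0.2,-0.62,0,0,0,40],[-0.4,0.4,-0.62,0,0,0,40],[-0.38,0.5,-0.6,0,0,0,40],[0,0.5,0,0,0,0,40]]]' >/dev/null
python3 -m creep '[[[0,0.5,0,0,0,0,40],[0,0.3,0,0,0,0,40],[0,0.1,0,0,0,0,40],[0,0,0,0,0,0,40],[0,0,0,0,0,0,40]]]' |sed -n 2,5p
python3 - <<'E'
from h import *
print(delta([555.5,279.5,65.5],-90))
E
```

```text
eef_pos: [560.7, 279.9, 107.5]
ee_rot: [-0.003, -0.706, 0.708, -0.001]
force: [0.3, 0.5, -0.3]
width: 34.4
shift units [0.14 1.05 0.01] | phi -90.2 q6 1.93 turn units [-0.02 -0.03 -0.06]
```

```bash
python3 -m creep '[[[0.12,0.2,0,0,0,-0.05,40],[0,0.25,0,0,0,0,40],[0,0.15,0,0,0,0,40],[0,0,0,0,0,0,40],[0,0,0,0,0,0,40]]]' |sed -n 2,5p
python3 - <<'E'
from h import *
print(delta([555.5,279.5,65.5],-90))
im,M=snap('wrist','w10')
c=w2px(M,[552,280,22]);print(c); x,y=map(int,c)
x0=x-80;y0=y-70;save(im,'w10c',(x0,y0,x0+160,y0+120),5);print(x0,y0)
E
```

```text
eef_pos: [556.0, 280.0, 82.6]
ee_rot: [-0.002, -0.707, 0.708, 0.0]
force: [-0.5, -0.2, 0.2]
width: 34.2
shift units [0.01 0.43 0.01] | phi -90.2 q6 1.93 turn units [-0.01 -0.03 -0.02]
[319.05224733 265.68969398]
239 195
```

View pics/w10c.png

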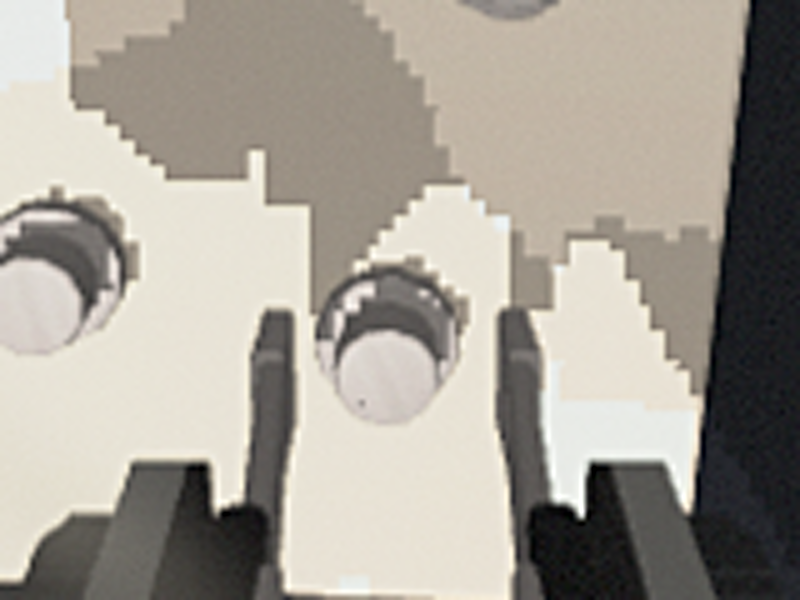

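Run:
```python
from h import *
im,M=load('w10')
f=lambda p,z:px2w(M,239+p[0]/5,195+p[1]/5,z)[:2]
b=f((388,372),22); print('b4',b)
for z in (28,29.5,31):
    L=f((294,313),z);Rr=f((500,313),z); m=(L+Rr)/2; print(z,L,Rr,'mid',m,'centre-b',(m-[8,0]-b).round(1), 'centre-tcp',(m-[8,0]-[556,280]).round(1))
bb=f((389,335),10);print('foot',bb)
b3=f((38,300),22); print('b3',b3)
print(get_state()['eef_pos'])
```

```text
b4 [549.43225728 281.59905914]
28 [559.74846145 293.26534143] [559.64222188 267.56794514] mid [559.69534166 280.41664328] centre-b [ 2.3 -1.2] centre-tcp [-4.3  0.4]
29.5 [560.2831761  293.17157779] [560.17773958 267.66842585] mid [560.23045784 280.42000182] centre-b [ 2.8 -1.2] centre-tcp [-3.8  0.4]
31 [560.81789075 293.07781414] [560.71325728 267.76890656] mid [560.76557401 280.42336035] centre-b [ 3.3 -1.2] centre-tcp [-3.2  0.4]
foot [550.09164432 281.48126672]
b3 [559.51139828 326.39959243]
[555.9621954  279.92209022  82.63341685]
```

```bash
python3 -m creep '[[[0.065,0,-0.03,0,0,0,40],[0,0.2,0,0,0,0,40],[0,0.15,0,0,0,0,40],[0,0.05,0,0,0,0,40],[0,0,0,0,0,0,40]]]' |sed -n 2,5p
python3 - <<'E'
from h import *
print(delta([553.4,281.1,65.5],-90))
E
```

```text
eef_pos: [553.4, 281.3, 65.7]
ee_rot: [-0.002, -0.707, 0.708, 0.0]
force: [-0.6, -1.0, -0.2]
width: 34.5
shift units [-0.  0.  0.] | phi -90.2 q6 1.94 turn units [-0.01 -0.03 -0.02]
```

```bash
python3 -m creep '[[[0,0,0,0,0,0,36],[0,0,0,0,0,0,30],[0,0,0,0,0,0,30],[0,0,0,0,0,0,30],[0,0,0,0,0,0,30]]]' 25|sed -n 2,5p
python3 - <<'E'
from h import *
print(delta([553.4,281.1,65.5],-90))
E
python3 -m creep '[[[0,-0.1,0,0,0,0,30],[0,-0.3,0,0,0,0,30],[0,-0.6,0,0,0,0,30],[0,-0.9,0,0,0,0,30],[0,-0.6,0,0,0,0,30]]]' |sed -n 2,5p
```

```text
eef_pos: [553.7, 281.4, 66.1]
ee_rot: [-0.002, -0.707, 0.707, -0.0]
force: [-1.0, 0.5, -1.0]
width: 31.5
shift units [0.01 0.01 0.01] | phi -90.2 q6 1.94 turn units [-0.01 -0.03 -0.03]
eef_pos: [552.2, 281.0, 169.5]
ee_rot: [-0.001, -0.706, 0.708, 0.001]
force: [0.5, 1.0, -0.8]
width: 31.3
```

```bash
python3 -m creep '[[[0,0,0.8,0,0,0,30],[-0.05,0,0.8,0,0,0,30],[-0.05,0,0.8,0,0,0,30],[0,0,0.8,0,0,0,30],[0,0,0.7,0,0,0,30]]]' >/dev/null
python3 -m creep '[[[0,0,0,0,0,0,30],[0,0,0,0,0,0,30],[0,0,0,0,0,0,30],[0,0,0,0,0,0,30],[0,0,0,0,0,0,30]]]' |sed -n 2,5p
python3 - <<'E'
from h import *
print(delta([558.8,118,103],-90))
E
```

```text
eef_pos: [559.8, 125.1, 180.3]
ee_rot: [0.005, 0.708, -0.706, 0.006]
force: [0.0, -0.5, -1.2]
width: 31.4
shift units [0.05 1.93 0.18] | phi -89.9 q6 1.67 turn units [ 0.02  0.01 -0.14]
```

```bash
python3 -m creep '[[[0.02,0.3,0.16,0,0,-0.13,30],[0,0.5,0,0,0,0,30],[0,0.5,0,0,0,0,30],[0,0.2,0,0,0,0,30],[0,0,0,0,0,0,30]]]' |sed -n 2,5p
python3 - <<'E'
from h import *
print(delta([558.8,118,103],-90))
E
```

```text
eef_pos: [558.8, 117.8, 116.0]
ee_rot: [-0.002, 0.708, -0.706, -0.0]
force: [-0.2, 0.8, -0.4]
width: 30.8
shift units [-0.    0.32 -0.  ] | phi -89.9 q6 1.65 turn units [0.02 0.02 0.02]
```

```bash
python3 -m creep '[[[0,0.2,0,0,0,0,30],[0,0.08,0,0,0,0,30],[0,0.04,0,0,0,0,30],[0,0,0,0,0,0,30],[0,0,0,0,0,0,30]]]' |sed -n 2,5p
python3 - <<'E'
from h import *
print(delta([558.8,118,102.5],-90))
E
```

```text
eef_pos: [560.1, 117.9, 104.0]
ee_rot: [-0.001, 0.708, -0.706, 0.001]
force: [-1.2, -0.4, -0.7]
width: 31.6
shift units [ 0.03  0.04 -0.  ] | phi -89.9 q6 1.65 turn units [ 0.02  0.02 -0.  ]
```

```bash
python3 -m creep '[[[0.03,0.04,0,0,0,0,30],[0,0.02,0,0,0,0,30],[0,0,0,0,0,0,36],[0,0,0,0,0,0,40],[0,0,0,0,0,0,40]]]' |sed -n 2,5p
python3 -m creep '[[[0,0,0,0,0,0,40],[0,-0.3,0,0,0,0,40],[0,-0.6,0,0,0,0,40],[0,-0.6,0,0,0,0,40],[0,-0.4,0,0,0,0,40]]]' |sed -n 2,5p
python3 - <<'E'
from h import *
print(delta([563.8,324.6,65.5],-90)); snap('wrist','w11')
E
```

```text
eef_pos: [559.1, 118.0, 101.8]
ee_rot: [-0.0, 0.708, -0.706, 0.001]
force: [0.2, -0.3, -0.2]
width: 34.4
eef_pos: [558.3, 117.7, 181.1]
ee_rot: [-0.001, 0.708, -0.706, 0.0]
force: [0.2, -0.4, -0.3]
width: 34.4
shift units [-0.15  2.9  -5.17] | phi -89.9 q6 1.65 turn units [0.02 0.02 0.01]
```

```bash
cat >> h.py <<'E'
def sidecheck(fn):
    im,M=snap('side',fn); a,_=load('side0')
    for n,p in dict(b1=(611.5,323),b2=(603,264.8),b3=(560,325),b4=(549.6,281.5)).items():
        u,v=map(int,w2px(M,[*p,12]).round()); s=np.s_[v-10:v+9,u-9:u+10]
        print(n,(u,v),'diff',np.abs(im[s].astype(int)-a[s]).mean().round(1))
E
python3 -m creep '[[[-0.03,0,-0.9,0.02,0.02,0,40],[-0.03,0,-0.9,0,0,0,40],[-0.03,0,-0.9,0,0,0,40],[-0.03,0,-0.9,0,0,0,40],[0,0,-0.9,0,0,0,40]]]' >/dev/null
python3 -m creep '[[[0,0.4,-0.4,0,0,0,40],[0,0.5,0,0,0,0,40],[0,0.5,0,0,0,0,40],[0,0.3,0,0,0,0,40],[0,0,0,0,0,0,40]]]' |sed -n 2,5p
python3 - <<'E'
from h import *
print(delta([563.8,324.6,65.5],-90)); sidecheck('s12')
E
```

```text
eef_pos: [565.4, 317.0, 113.0]
ee_rot: [-0.002, -0.706, 0.708, -0.001]
force: [-0.4, -0.5, -0.4]
width: 34.0
shift units [ 0.05  1.19 -0.19] | phi -90.1 q6 1.98 turn units [-0.02 -0.02 -0.05]
b1 (274, 388) diff 46.6
b2 (280, 367) diff 35.1
b3 (300, 388) diff 13.8
b4 (305, 372) diff 43.4
```

```bash
cat >> h.py <<'E'
def ascii(fn,c,z=22,r=22,st=2.5):
    im,M=snap('wrist',fn); g=cv2.cvtColor(im,cv2.COLOR_RGB2GRAY)
    for dx in np.arange(r,-r-.1,-st):
        print('%4d '%dx+''.join('%4d'%g[tuple(w2px(M,[c[0]+dx,c[1]+dy,z])[::-1].round().astype(int))] for dy in np.arange(r,-r-.1,-st)))
E
python3 -m creep '[[[0.05,0.2,-0.18,-0.02,-0.02,-0.05,40],[0,0.3,0,0,0,0,40],[0,0.2,0,0,0,0,40],[0,0.05,0,0,0,0,40],[0,0,0,0,0,0,40]]]' |sed -n 2,5p
python3 - <<'E'
from h import *
print(delta([563.8,324.6,65.5],-90)); ascii('w12',(560,325))
E
```

```text
eef_pos: [565.0, 325.1, 83.1]
ee_rot: [0.001, 0.708, -0.707, 0.001]
force: [-0.1, -0.4, -0.7]
width: 34.3
shift units [0.03 0.44 0.01] | phi -90.0 q6 1.99 turn units [ 0.02  0.   -0.03]
  22  231 232 231 146 146 148 147 150 149 146 243 232 228 172 178 179 182 179
  19  231 231 231 231 135 145 148 148 144 224 231 230 230 235 227 179 181 180
  17  231 231 231 231 132 149 146 146 245 230 229 230 230 230 227 184 182 137
  14  232 231 231 231 135 150 147 174 120 243 240 230 229 230 229 144 153 168
  12  231 230 231 231 131 149  81 147 138 102 121 180 230 229 229 147 141 222
   9  231 231 230 231 135  87 238 120 118 115 118 125 231 228 228 145 140 230
   7  231 231 109 152 122 143  79  92  92  87 112 114 174 233  94 188 223 229
   4  232 236  92  85 232 130  77 212 207 146  82 146 171 235  90 105 232 230
   2  231 234  91  79 226 206 222 215 214 212 172 132 232 236  86  91 242 228
   0  231 103  89  80 230 173 217 216 211 211 207 206 230 236  80  89 219 234
  -3  231  99  91  65 230 185 215 212 208 210 204 234 230 237  88  92 216 229
  -5  230  77  91  63 230 230 205 210 205 207 230 229 231 236  87  93 213 236
  -8  231  70  87  63 230 231 230 216 217 230 229 229 230 231  86  95 246 236
 -10  232  75  86 109 231 230 230 230 229 230 230 229 229 229  75  88 176 236
 -13  231  82  82 245 230 231 228 230 230 229 230 230 231 230 131  91 149 236
 -15  233  86  78 234 230 230 230 230 230 229 229 230 229 230 235  89  92 232
 -18  237  90  72 232 230 231 230 230 231 228 230 229 229 229 233  87  80 234
 -20   76  46  69 232 230 230 230 230 229 229 229 230 229 228 234  84  29  34
```

```bash
python3 -m creep '[[[0.07,0,-0.035,0.02,0,-0.03,40],[0,0.2,0,0,0,0,40],[0,0.17,0,0,0,0,40],[0,0.05,0,0,0,0,40],[0,0,0,0,0,0,40]]]' |sed -n 2,5p
python3 - <<'E'
from h import *
print(delta([562.1,326.5,65.5],-90))
E
python3 -m creep '[[[0,0,0,0,0,0,36],[0,0,0,0,0,0,30],[0,0,0,0,0,0,30],[0,0,0,0,0,0,30],[0,0,0,0,0,0,30]]]' 25|sed -n 2,5p
```

```text
eef_pos: [562.3, 326.7, 65.7]
ee_rot: [-0.0, -0.707, 0.707, -0.0]
force: [0.5, -0.1, -0.5]
width: 34.4
shift units [0.01 0.   0.  ] | phi -90.0 q6 1.99 turn units [-0.    0.   -0.01]
eef_pos: [562.6, 326.8, 66.1]
ee_rot: [0.0, 0.707, -0.707, 0.001]
force: [0.4, -0.3, -0.7]
width: 31.3
```

```bash
python3 -m creep '[[[0,-0.1,0,0,0,0,30],[0,-0.3,0,0,0,0,30],[0,-0.6,0,0,0,0,30],[0,-0.9,0,0,0,0,30],[0,-0.5,0,0,0,0,30]]]' |sed -n 2,5p
python3 -m creep '[[[0.3,0,0.98,0,0,0,30],[0.3,0,0.98,0,0,0,30],[0.3,0,0.98,0,0,0,30],[0.3,0,0.98,0,0,0,30],[0.3,0,0.9,0,0,0,30]]]' |sed -n 2p
python3 -m creep '[[[0,0,0,0,0,0,30],[0,0,0,0,0,0,30],[0,0,0,0,0,0,30],[0,0,0,0,0,0,30],[0,0,0,0,0,0,30]]]' |sed -n 2,5p
python3 - <<'E'
from h import *
print(delta([502.6,131.9,102],-90))
E
```

```text
eef_pos: [561.6, 326.3, 165.7]
ee_rot: [0.0, -0.707, 0.707, 0.0]
force: [0.1, -0.1, -1.3]
width: 31.2
eef_pos: [504.9, 132.1, 173.3]
eef_pos: [505.8, 132.4, 175.6]
ee_rot: [0.004, 0.709, -0.706, 0.007]
force: [0.4, -0.1, 0.0]
width: 31.2
shift units [0.11 1.84 0.02] | phi -89.8 q6 1.69 turn units [ 0.04  0.04 -0.16]
```

```bash
python3 -m creep '[[[0.08,0.3,0,0.04,0.04,-0.15,30],[0,0.5,0,0,0,0,30],[0,0.5,0,0,0,0,30],[0,0.2,0,0,0,0,30],[0,0,0,0,0,0,30]]]' |sed -n 2,5p
python3 - <<'E'
from h import *
print(delta([502.6,131.9,102],-90))
E
```

```text
eef_pos: [501.8, 133.3, 111.3]
ee_rot: [0.001, -0.707, 0.707, 0.001]
force: [-0.0, 0.4, -0.7]
width: 31.2
shift units [-0.02  0.23  0.04] | phi -90.0 q6 1.70 turn units [-0.01  0.    0.04]
```

```bash
python3 -m creep '[[[-0.02,0.12,0.035,0,0,0,30],[0,0.06,0,0,0,0,30],[0,0.04,0,0,0,0,30],[0,0.02,0,0,0,0,30],[0,0,0,0,0,0,30]]]' |sed -n 2,5p
python3 - <<'E'
from h import *
print(delta([502.6,131.9,102],-90))
E
python3 -m creep '[[[0,0.01,0,0,0,0,30],[0,0,0,0,0,0,36],[0,0,0,0,0,0,40],[0,0,0,0,0,0,40],[0,0,0,0,0,0,40]]]' |sed -n 2,5p
python3 -m creep '[[[0,-0.1,0,0,0,0,40],[0,-0.4,0,0,0,0,40],[0,-0.6,0,0,0,0,40],[0,-0.6,0,0,0,0,40],[0,-0.3,0,0,0,0,40]]]' |sed -n 2,5p
python3 - <<'E'
from h import *
print(delta([607,264.5,85],-90)); snap('wrist','w13')
E
```

```text
eef_pos: [504.0, 132.0, 102.7]
ee_rot: [0.0, -0.707, 0.707, 0.0]
force: [1.2, 0.1, -0.2]
width: 31.1
shift units [0.04 0.02 0.  ] | phi -90.0 q6 1.69 turn units [-0.    0.    0.01]
eef_pos: [504.3, 132.0, 102.6]
ee_rot: [0.0, -0.707, 0.707, 0.0]
force: [0.9, -0.1, -0.8]
width: 34.3
eef_pos: [503.3, 131.9, 184.6]
ee_rot: [0.001, -0.707, 0.707, 0.001]
force: [0.5, 0.2, -0.2]
width: 34.0
shift units [-2.6   2.48 -3.32] | phi -90.0 q6 1.69 turn units [-0.01 -0.    0.03]
```

```bash
python3 -m creep '[[[-0.6,0,-0.8,0,0,0,40],[-0.6,0,-0.8,0,0,0,40],[-0.6,0,-0.8,0,0,0,40],[-0.6,0,-0.8,0,0,0,40],[0,0.4,0,0,0,0,40]]]' >/dev/null
python3 -m creep '[[[0,0.5,0,0,0,0,40],[0,0.5,0,0,0,0,40],[0,0.3,0,0,0,0,40],[0,0,0,0,0,0,40],[0,0,0,0,0,0,40]]]' |sed -n 2,5p
python3 - <<'E'
from h import *
print(delta([607,264.5,82],-90))
E
```

```text
eef_pos: [596.5, 259.6, 107.9]
ee_rot: [0.004, -0.705, 0.709, 0.005]
force: [-0.0, -0.5, -0.3]
width: 34.3
shift units [-0.27  0.64 -0.13] | phi -90.1 q6 1.88 turn units [-0.05 -0.01  0.11]
```

```bash
python3 -m creep '[[[-0.22,0.2,-0.12,-0.05,0,0.1,40],[0,0.3,0,0,0,0,40],[0,0.1,0,0,0,0,40],[0,0.0,0,0,0,0,40],[0,0,0,0,0,0,40]]]' |sed -n 2,5p
python3 - <<'E'
from h import *
print(delta([606.8,264.4,65.5],-90)); ascii('w14',(603,264.8))
E
```

```text
eef_pos: [607.0, 265.0, 83.6]
ee_rot: [0.001, 0.708, -0.707, 0.0]
force: [-0.4, 0.5, -0.8]
width: 34.1
shift units [0.   0.45 0.02] | phi -90.1 q6 1.88 turn units [ 0.01 -0.02 -0.02]
  22  229 232 141 142 145 145 143 144 144 144 125 231 128 180 179 179 179 182
  19  227 229 230 230 140 144 143 142 144 229 229 229 230 237 172 181 182 179
  17  229 229 229 228 141 141 144 144 144 248 237 229 229 228 232 157 179 155
  14  228 229 228 229 142 142 147  82  75  74 119 181 231 229 230 150 178 237
  12  228 229 229 230 142 147 102 232 111 114 215  76 239 228 229 141 186 230
   9  229 228 229 229 141 103 115  92  85  90 107 146 143 228 231 144 144 231
   7  228 228 236 233 129 112 103  76 134 151  82 113 120 229 243 144 244 230
   4  228 231  86  88 230  94 100 216 210 209 213  87 120 235  87 130 229 229
   2  229 207  89  76 229 203 215 211 212 209 207 153 190 235  89  80 234 228
   0  227 104 122  79 229 228 217 211 207 205 199 144 229 236  92 114 216 228
  -3  227 102  88  78 229 228 205 208 206 206 203 234 227 234  74  90 215 228
  -5  228  84  87 141 227 228 230 212 204 198 227 228 228 235  77  89 223 227
  -8  230  78  81 141 228 227 228 228 229 228 228 227 229 233  85  88 250 233
 -10  228  70  85 153 229 228 227 228 227 228 227 227 227 234  82  88 204 232
 -13  228  82  82 244 228 227 226 228 227 228 227 228 227 230  69  88 183 233
 -15  233  86  81 234 227 227 226 227 228 227 227 228 227 227 178  89 109 232
 -18  231  86  72 231 227 227 227 228 226 227 226 228 228 228 230  85  87 235
 -20  240  93  68 229 226 228 227 227 227 228 228 228 227 227 230  81  87 255
```

```bash
python3 -m creep '[[[0.02,0,-0.02,0.01,0,-0.02,40],[0,0.2,0,0,0,0,40],[0,0.17,0,0,0,0,40],[0,0.05,0,0,0,0,40],[0,0.02,0,0,0,0,40]]]' |sed -n 2,5p
python3 -m creep '[[[0,0,0,0,0,0,36],[0,0,0,0,0,0,30],[0,0,0,0,0,0,30],[0,0,0,0,0,0,30],[0,0,0,0,0,0,30]]]' 25|sed -n 2,5p
```

```text
eef_pos: [606.2, 265.9, 65.0]
ee_rot: [0.001, 0.707, -0.707, -0.0]
force: [-0.4, 0.3, -0.5]
width: 34.3
eef_pos: [606.4, 266.0, 65.3]
ee_rot: [0.001, 0.707, -0.707, -0.0]
force: [0.6, -0.3, -0.6]
width: 31.5
```

```bash
python3 -m creep '[[[0,-0.1,0,0,0,0,30],[0,-0.3,0,0,0,0,30],[0,-0.6,0,0,0,0,30],[0,-0.9,0,0,0,0,30],[0,-0.5,0,0,0,0,30]]]' |sed -n 2,5p
python3 -m creep '[[[0.15,0,1,0,0,0,30],[0.15,0,1,0,0,0,30],[0.15,0,1,0,0,0,30],[0.15,0,1,0,0,0,30],[0.15,0,0.95,0,0,0,30]]]' |sed -n 2p
python3 -m creep '[[[0,0,0,0,0,0,30],[0,0,0,0,0,0,30],[0,0,0,0,0,0,30],[0,0,0,0,0,0,30],[0,0,0,0,0,0,30]]]' |sed -n 2,5p
python3 - <<'E'
from h import *
print(delta([574.8,62.3,101.5],-90))
E
```

```text
eef_pos: [605.5, 265.6, 165.0]
ee_rot: [-0.0, -0.707, 0.707, 0.001]
force: [1.0, 0.1, 0.3]
width: 31.4
eef_pos: [578.8, 66.0, 173.3]
eef_pos: [579.5, 66.2, 175.6]
ee_rot: [0.004, 0.708, -0.706, 0.006]
force: [0.7, -0.1, -0.2]
width: 31.1
shift units [0.14 1.85 0.1 ] | phi -89.8 q6 1.56 turn units [ 0.03  0.03 -0.14]
```

```bash
python3 -m creep '[[[0.1,0.3,0.09,0.03,0.03,-0.13,30],[0,0.5,0,0,0,0,30],[0,0.5,0,0,0,0,30],[0,0.2,0,0,0,0,30],[0,0,0,0,0,0,30]]]' |sed -n 2,5p
python3 - <<'E'
from h import *
print(delta([574.8,62.3,101.5],-90))
E
```

```text
eef_pos: [574.2, 62.7, 111.2]
ee_rot: [0.001, -0.707, 0.708, 0.001]
force: [0.5, -0.6, -1.2]
width: 31.3
shift units [-0.02  0.24  0.01] | phi -90.0 q6 1.56 turn units [-0.01  0.01  0.03]
```

```bash
python3 -m creep '[[[-0.01,0.12,0.01,0,0,0,30],[0,0.06,0,0,0,0,30],[0.02,0.04,0,0,0,0,30],[0.02,0.02,0,0,0,0,30],[0,0,0,0,0,0,30]]]' |sed -n 2,5p
python3 -m creep '[[[0,0.01,0,0,0,0,30],[0,0,0,0,0,0,36],[0,0,0,0,0,0,40],[0,0,0,0,0,0,40],[0,0,0,0,0,0,40]]]' |sed -n 2,5p
python3 -m creep '[[[0,-0.1,0,0,0,0,40],[0,-0.4,0,0,0,0,40],[0,-0.6,0,0,0,0,40],[0,-0.6,0,0,0,0,40],[0,-0.3,0,0,0,0,40]]]' |sed -n 2,5p
python3 - <<'E'
from h import *
print(delta([615.3,322.6,82],-90)); snap('wrist','w15')
E
```

```text
eef_pos: [574.2, 62.3, 102.6]
ee_rot: [0.0, -0.707, 0.708, -0.0]
force: [0.4, 0.5, -2.1]
width: 31.2
eef_pos: [574.5, 62.3, 102.6]
ee_rot: [-0.0, -0.707, 0.708, -0.0]
force: [0.8, -0.6, -1.0]
width: 34.2
eef_pos: [574.4, 62.4, 187.5]
ee_rot: [-0.0, -0.707, 0.708, -0.0]
force: [-0.4, -0.3, -0.7]
width: 34.2
shift units [-1.02  2.63 -6.51] | phi -90.0 q6 1.56 turn units [-0.01  0.01 -0.01]
```

Now the last one, b1 at about (611.5, 323).

```bash
python3 -m creep '[[[-0.14,0,-1,0,0,0,40],[-0.14,0,-1,0,0,0,40],[-0.14,0,-1,0,0,0,40],[-0.14,0,-1,0,0,0,40],[-0.14,0,-1,0,0,0,40]]]' >/dev/null
python3 -m creep '[[[-0.1,0,-0.9,0,0,0,40],[0,0,-0.5,0,0,0,40],[0,0.5,0,0,0,0,40],[0,0.5,0,0,0,0,40],[0,0.3,0,0,0,0,40]]]' >/dev/null
python3 -m creep '[[[0,0,0,0,0,0,40],[0,0,0,0,0,0,40],[0,0,0,0,0,0,40],[0,0,0,0,0,0,40],[0,0,0,0,0,0,40]]]' |sed -n 2,5p
python3 - <<'E'
from h import *
print(delta([615.3,322.6,82],-90))
E
```

```text
eef_pos: [607.9, 323.6, 135.3]
ee_rot: [-0.002, -0.706, 0.708, -0.0]
force: [0.7, -0.1, 0.5]
width: 34.6
shift units [-0.18  1.33  0.02] | phi -90.1 q6 1.97 turn units [-0.03 -0.02 -0.03]
```

```bash
python3 -m creep '[[[-0.16,0.4,0.02,-0.03,0,-0.03,40],[0,0.5,0,0,0,0,40],[0,0.35,0,0,0,0,40],[0,0,0,0,0,0,40],[0,0,0,0,0,0,40]]]' |sed -n 2,5p
python3 - <<'E'
from h import *
print(delta([615.3,322.6,65.5],-90)); ascii('w16',(611.5,323))
E
```

```text
eef_pos: [615.7, 322.4, 81.7]
ee_rot: [-0.001, -0.707, 0.707, 0.001]
force: [-1.2, 0.4, -0.7]
width: 34.0
shift units [ 0.01  0.4  -0.  ] | phi -90.1 q6 1.96 turn units [-0.   -0.02  0.01]
  22  237 233 127 143 143 143 144 145 144 145 131 236 129 175 173 175 175 176
  19  232 232 232 232 232 145 144 145 144 167 235 231 230 234 234 176 173 177
  17  232 231 232 231 233 144 143 141 137 245 233 230 231 230 229 141 175 179
  14  232 231 232 232 233 144 147 101  76  89 182 178 231 230 229 142 158 168
  12  231 232 232 232 234 146 103 110 213 119 210 146 196 230 228 142 142 167
   9  232 231 231 232 232  99 117  92  84  87 118 114 242 229 229 143 143 161
   7  232 232 239 209 132 122  90  83 113  77  82 144 243 229 186 124 136 232
   4  231 233  76  88 242 105 106 218 211 211 180 143 230 229  84  89 239 228
   2  232 236  88  82 235 213 223 211 212 208 210 199 231 229  76  89 202 227
   0  232 231  95  71 232 208 219 211 205 205 203 187 227 229  64  93 134 226
  -3  230 235  89  74 232 230 200 206 207 203 193 229 228 228  65  88 131 233
  -5  231 234  90  74 233 230 231 190 200 195 230 228 227 228  68  89 124 231
  -8  231 238  89  75 232 229 228 229 229 229 227 227 228 228  68  87 146 233
 -10  230 190  89  73 232 229 228 229 227 228 227 227 227 227 134  88 103 234
 -13  230 104  90  72 229 229 227 228 228 227 227 227 227 226 230  82  75 234
 -15  230  71  84 139 229 229 228 227 228 228 228 226 226 227 234  78  83 235
 -18  230  79  82 160 228 228 228 226 227 227 227 226 226 225 230  73  90 227
 -20  179  70  82 237 228 227 227 227 228 228 227 225 224 224 229  73  67 131
```

```bash
python3 -m creep '[[[0.02,0,-0.03,0,0,0,40],[0,0.2,0,0,0,0,40],[0,0.13,0,0,0,0,40],[0,0.05,0,0,0,0,40],[0,0.01,0,0,0,0,40]]]' |sed -n 2,5p
python3 -m creep '[[[0,0,0,0,0,0,36],[0,0,0,0,0,0,30],[0,0,0,0,0,0,30],[0,0,0,0,0,0,30],[0,0,0,0,0,0,30]]]' 25|sed -n 2,5p
```

```text
eef_pos: [615.5, 324.1, 66.5]
ee_rot: [0.001, 0.707, -0.707, -0.0]
force: [-1.1, 0.1, -0.7]
width: 34.3
eef_pos: [615.6, 324.2, 66.8]
ee_rot: [0.001, 0.707, -0.707, -0.0]
force: [-0.2, -0.1, -0.5]
width: 31.0
```

```bash
python3 -m creep '[[[0,-0.1,0,0,0,0,30],[0,-0.3,0,0,0,0,30],[0,-0.7,0,0,0,0,30],[0,-0.9,0,0,0,0,30],[0,-0.6,0,0,0,0,30]]]' |sed -n 2,5p
python3 -m creep '[[[0.63,0,0.96,0,0,0,30],[0.63,0,0.96,0,0,0,30],[0.63,0,0.96,0,0,0,30],[0.63,0,0.96,0,0,0,30],[0.63,0,0.96,0,0,0,30]]]' |sed -n 2p
python3 -m creep '[[[0.6,0,0.9,0,0,0,30],[0,0,0,0,0,0,30],[0,0,0,0,0,0,30],[0,0,0,0,0,0,30],[0,0,0,0,0,0,30]]]' |sed -n 2,5p
python3 - <<'E'
from h import *
print(delta([462.9,90,103],-90))
E
```

```text
eef_pos: [614.3, 323.6, 174.1]
ee_rot: [-0.0, -0.707, 0.707, 0.001]
force: [-0.5, 0.2, -1.4]
width: 31.4
eef_pos: [490.9, 130.6, 181.6]
eef_pos: [467.2, 93.1, 184.6]
ee_rot: [0.007, 0.709, -0.705, 0.008]
force: [-0.3, -0.2, -0.9]
width: 31.2
shift units [0.15 2.04 0.09] | phi -90.0 q6 1.62 turn units [ 0.05  0.   -0.2 ]
```

```bash
python3 -m creep '[[[0.1,0.3,0.09,0.05,0,-0.19,30],[0,0.5,0,0,0,0,30],[0,0.5,0,0,0,0,30],[0,0.3,0,0,0,0,30],[0,0.05,0,0,0,0,30]]]' |sed -n 2,5p
python3 - <<'E'
from h import *
print(delta([462.9,90,103],-90))
E
```

```text
eef_pos: [463.5, 90.4, 113.9]
ee_rot: [0.002, -0.707, 0.708, 0.0]
force: [-0.3, -0.4, -0.8]
width: 31.0
shift units [0.01 0.27 0.01] | phi -89.8 q6 1.62 turn units [-0.01  0.03  0.03]
```

```bash
python3 -m creep '[[[0.01,0.14,0.01,0,0,0,30],[0,0.07,0,0,0,0,30],[0.02,0.04,0,0,0,0,30],[0.01,0.02,0,0,0,0,30],[0,0,0,0,0,0,30]]]' |sed -n 2,5p
python3 -m creep '[[[0,0.01,0,0,0,0,30],[0,0,0,0,0,0,36],[0,0,0,0,0,0,40],[0,0,0,0,0,0,40],[0,0,0,0,0,0,40]]]' |sed -n 2,5p
python3 -m creep '[[[0,-0.1,0,0,0,0,40],[0,-0.4,0,0,0,0,40],[0,-0.6,0,0,0,0,40],[0,-0.6,0,0,0,0,40],[0,-0.5,0,0,0,0,40]]]' |sed -n 2,5p
python3 - <<'E'
from h import *
print(delta([450,-60,205],-117.6)); snap('wrist','w17')
E
```

```text
eef_pos: [462.9, 90.0, 103.6]
ee_rot: [0.001, -0.707, 0.708, -0.001]
force: [-1.0, -0.1, -1.2]
width: 31.5
eef_pos: [463.4, 90.0, 103.6]
ee_rot: [0.001, -0.707, 0.708, -0.001]
force: [0.1, 0.1, 0.1]
width: 34.2
eef_pos: [461.8, 90.0, 193.4]
ee_rot: [0.003, -0.707, 0.708, 0.0]
force: [-0.0, -0.9, 0.1]
width: 34.3
shift units [ 0.31 -0.28  3.75] | phi -89.8 q6 1.61 turn units [-0.02  4.63  0.03]
```

```bash
python3 -m creep '[[[0,-0.2,0.75,0,0,0,40],[0,-0.2,0.75,0,0,0,40],[0,-0.2,0.75,0,0,0,40],[0,0,0.75,0,0,0,40],[0,0,0,0,0,0,40]]]' >/dev/null
python3 -m creep '[[[0,0,0,0,0,0,40],[0,0,0,0,0,0,40],[0,0,0,0,0,0,40],[0,0,0,0,0,0,40],[0,0,0,0,0,0,40]]]' |sed -n 2,5p
python3 - <<'E'
from h import *
im,M=snap('wrist','w18'); s,Ms=snap('side','s18')
c=w2px(M,[514.6,76.4,40]); print(c); print(w2px(Ms,[514.6,76.4,40]),w2px(Ms,[412,284,0]))
x0=max(0,int(c[0])-115);y0=max(0,int(c[1])-95)
A=cv2.resize(im[y0:y0+200,x0:x0+230],(690,600),interpolation=cv2.INTER_CUBIC) if 0 else cv2.resize(im[y0:y0+190,x0:x0+190],(480,480),interpolation=cv2.INTER_CUBIC)
B=s[260:420,235:395]; B=cv2.resize(B,(320,320),interpolation=cv2.INTER_CUBIC)
cv=np.zeros((480,800,3),np.uint8); cv[:,:480]=A; cv[:320,480:]=B
cv2.imwrite('pics/m18.png',cv[:,:,::-1]); print(x0,y0)
E
```

```text
eef_pos: [463.4, -30.1, 219.9]
ee_rot: [0.002, -0.707, 0.707, -0.003]
force: [0.1, 0.8, -0.5]
width: 34.1
[205.50004562 164.01902324]
[319.27819149 304.13421301] [371.07373073 375.6320252 ]
90 69
```

View pics/m18.png

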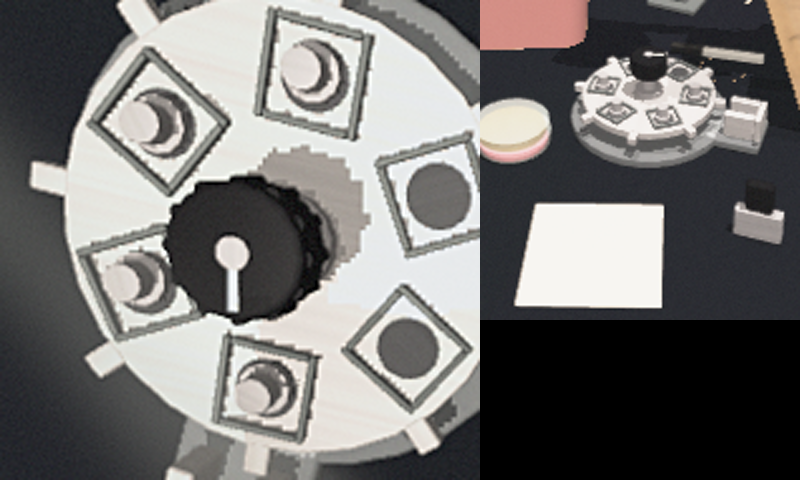

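```bash
python3 -m creep '[[[0,0,0.7,0,0,0,40],[0,0,0.7,0,0,0,40],[0,0,0.7,0,0,0,40],[0,0,0.7,0,0.5,0,40],[0,0,0,0,0.9,0,40]]]' >/dev/null
python3 -m creep '[[[0,0,0,0,0.9,0,40],[0,0,0,0,0.9,0,40],[0,0,0,0,0.9,0,40],[0,0,0,0,0.4,0,40],[0,0,0,0,0,0,40]]]' |sed -n 2,5p
python3 - <<'E'
from h import *
print(delta([454.4,-240.7,140],-117.6))
E
```

```text
eef_pos: [464.9, -146.5, 220.1]
ee_rot: [0.169, 0.687, -0.687, -0.167]
force: [-0.4, -0.6, -0.7]
width: 33.8
shift units [-0.85  2.    2.21] | phi -117.5 q6 1.60 turn units [ 0.01  0.02 -0.02]
```

```bash
python3 -m creep '[[[-0.28,0,0.73,0,0,0,40],[-0.28,0,0.73,0,0,0,40],[-0.25,0,0.7,0,0,0,40],[0,0.4,0,0,0,0,40],[0,0.6,0,0,0,0,40]]]' >/dev/null
python3 -m creep '[[[0,0.6,0,0,0,0,40],[0,0.2,0,0,0,0,40],[0,0,0,0,0,0,40],[0,0,0,0,0,0,40],[0,0,0,0,0,0,40]]]' |sed -n 2,5p
python3 - <<'E'
from h import *
print(delta([454.4,-240.7,65],-117.6))
E
```

```text
eef_pos: [456.2, -242.8, 148.9]
ee_rot: [-0.168, -0.687, 0.688, 0.162]
force: [0.6, -0.2, -0.6]
width: 34.3
shift units [ 0.08  2.1  -0.03] | phi -117.0 q6 1.42 turn units [-0.    0.1  -0.08]
```

```bash
python3 -m creep '[[[0.05,0.3,-0.03,0,0.1,-0.08,40],[0,0.4,0,0,0,0,40],[0,0.2,0,0,0,0,40],[0,0,0,0,0,0,40],[0,0,0,0,0,0,40]]]' |sed -n 2,5p
python3 - <<'E'
from h import *
print(delta([454.4,-240.7,65],-117.6))
E
```

```text
eef_pos: [455.7, -241.0, 111.9]
ee_rot: [-0.169, -0.686, 0.687, 0.169]
force: [0.6, 0.1, -0.3]
width: 34.2
shift units [0.03 1.17 0.01] | phi -117.6 q6 1.43 turn units [-0.   -0.01 -0.01]
```

```bash
python3 -m creep '[[[0.03,0.1,0.01,0,0,0,40],[0,0.2,0,0,0,0,40],[0,0.2,0,0,0,0,40],[0,0.1,0,0,0,0,40],[0,0,0,0,0,0,40]]]' |sed -n 2,5p
python3 - <<'E'
from h import *
print(delta([454.4,-240.7,65],-117.6),get_state()['moment'])
E
```

```text
eef_pos: [454.7, -241.1, 86.8]
ee_rot: [-0.17, -0.686, 0.687, 0.168]
force: [0.3, 0.5, -0.2]
width: 34.2
shift units [ 0.01  0.54 -0.01] | phi -117.7 q6 1.43 turn units [-0.01 -0.01 -0.02] [0.0247745  0.02319445 0.02647238]
```

```bash
python3 -m creep '[[[0,0.25,0,0,0,0,40],[0,0.15,0,0,0,0,40],[0,0.1,0,0,0,0,40],[0,0.03,0,0,0,0,40],[0,0,0,0,0,0,40]]]' |sed -n 2,5p
python3 - <<'E'
from h import *
print(delta([454.4,-240.7,63.5],-117.6),get_state()['moment'])
E
```

```text
eef_pos: [454.9, -241.2, 64.0]
ee_rot: [-0.17, -0.686, 0.687, 0.168]
force: [-0.2, -0.6, -0.4]
width: 34.3
shift units [ 0.02  0.01 -0.01] | phi -117.7 q6 1.43 turn units [-0.01 -0.01 -0.02] [ 0.00048452  0.04030689 -0.01915402]
```

Touch down, open gently, retreat upward, and look around.

```bash
python3 -m creep '[[[0,0.02,0,0,0,0,40],[0,0,0,0,0,0,48],[0,0,0,0,0,0,60],[0,0,0,0,0,0,100],[0,0,0,0,0,0,100]]]' |sed -n 2,5p
python3 -m creep '[[[0,0,0,0,0,0,100],[0,-0.3,0,0,0,0,100],[0,-0.6,0,0,0,0,100],[0,-0.9,0,0,0,0,100],[0,-0.9,0,0,0,0,100]]]' |sed -n 2,5p
python3 -m creep '[[[0,-0.9,0,0,0,0,100],[0,-0.6,0,0,0,0,100],[0.5,0,0,0,0,0,100],[0.5,0,0,0,0,0,100],[0,0,0,0,0,0,100]]]' |sed -n 1,5p
python3 - <<'E'
from h import *
im,M=snap('wrist','w20'); s,Ms=snap('side','s20'); c,Mc=snap('scene','c20')
a,_=load('side0'); b,_=load('s18')
def d(n,x,y,p,M,r=10):
    u,v=map(int,w2px(M,p).round()); q=np.s_[v-r:v+r,u-r:u+r]; print(n,(u,v),np.abs(x[q].astype(int)-y[q]).mean().round(1))
d('tongs stand vs start',s,a,[452,-239,60],Ms); d('brace vs s18',s,b,[412,284,30],Ms); d('carousel vs s18',s,b,[514.6,90,40],Ms,20)
g=cv2.cvtColor(im,cv2.COLOR_RGB2GRAY)
tx=np.array([np.sin(np.radians(-117.6)),-np.cos(np.radians(-117.6))]); tz=np.array([np.cos(np.radians(-117.6)),np.sin(np.radians(-117.6))])
for z in (121,):
  for i in np.arange(-24,25,4):
    print('%4d'%i+''.join('%4d'%g[tuple(np.clip(w2px(M,[*(np.array([451.9,-239.3])+i*tx+j*tz),z])[::-1].round().astype(int),0,[479,639]))] for j in np.arange(-32,33,4)))
E
```

```text
eef_pos: [455.5, -241.6, 64.0]
ee_rot: [-0.17, -0.686, 0.687, 0.168]
force: [0.3, 0.7, -0.0]
width: 84.2
eef_pos: [453.3, -240.1, 174.4]
ee_rot: [0.168, 0.687, -0.686, -0.17]
force: [-0.1, 0.2, -0.1]
width: 85.5
time: 78.08
eef_pos: [415.0, -219.8, 240.0]
ee_rot: [-0.17, -0.686, 0.687, 0.168]
force: [0.5, 0.5, -1.1]
width: 85.4
tongs stand vs start (336, 240) 8.2
brace vs s18 (372, 365) 1.7
carousel vs s18 (319, 307) 3.0
 -24 111 108 105 110 110 111 110 110 111 108 107 109 110 107 108 111 111
 -20 103 126  82  86  85  85  88  89  90  94  93  94  91  94 156 106 108
 -16 173 161 108  68 136  83 143 153 132 159 146  84 137  92 102 108 109
 -12 170 171 155  56  18  43 175 172 173 144 152  18  99 145 107 107 108
  -8 170 170 164  57  16 138 125 117 117 118 140 132  69  84  83 107 109
  -4 170 170 161  50  22 128 163 166 164 164 154 146  57  85 117 105 108
   0 172 171 160  55  42 122 162 160 163 164 154 153  50  91 126 105 106
   4 174 174 160 162 145 131 139 137 128 140 124 152 161 159 136 104 104
   8 102 103 102  99 130 133 170 178 175 177 171 170 176 176 106 103 108
  12 103 105 105 103 105 104 104 104 100  98 171 184 174 125 106 105 107
  16 108  92  88  91  95 107 107 104 104 106 106 101 106 104 104 107 104
  20  31  23  27  26  29  24  21  23  29  29  33  34  26  31  22  28  38
  24  25  26  28  28  29  27  25  28  33  36  30  32  26  27  30  33  39
```

```bash
python3 -c "
from plant import *
print(finish_job())"
```

```text
the job is handed in; nothing more can be done
None
```

I finished the job and handed it in at about 78 s of robot time; no verdict was reported.

- **Brace and knob:** I set the brace in the bay and a close picture showed it seated. I turned the knob clockwise at a steady 0.15 N m or so until the moment rose to about 2.1 N m, which I took as the stop. I could not read the knob's angle itself. The brace now stands on the bench at about (412, 284).
- **Buttons:** There were four on the tile. I moved each with the tongs to its own seat: seats 1, 2, 3 and 4. The pads read about 31 mm on every pick, so each button was held by its neck. A picture taken after the last placing showed all four upright in their seats, the tile empty and the brace standing.
- **Tongs:** They went into the stand's well with no noticeable force. In the last wrist image, pixel values put their head within about 2 mm of the stand's centre.
- **After parking:** The side camera showed no change at the brace and little at the carousel since that picture. The stand area differed slightly from the start, at 8 grey levels.

**What I could not check:** the viewer's limit of 16 pictures was used up, so I judged the parked tongs only from pixel values. I did not look at the timer or the marker again; I never went down near either of them.

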